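Set out mould core bars by length

ROBOT

A 6-joint arm with a two-finger parallel gripper is mounted at the origin on the work surface. World frame = base frame: x ahead of the robot, y to its left, z up, the work surface at z = 0. Lengths are in m, angles in degrees, forces in N, time in s.
With the tool pointing down it reaches from about 0.325 to 0.775 m from the base axis. Payload 5.5 kg.
Tool frame: the origin (TCP) lies on the centre line of the jaws, within the pads' length; the fingertips stand 19 mm ahead of it and the grasp point (between the pads) is the TCP; x points along the fingers, y is the direction in which the jaws open and shut, and the axes are right-handed (so a half turn about x gives the same grasp; the last joint's range is limited). The gripper opens to 85 mm and grips with 20 to 120 N. Pads are 22 mm wide; open, the fingers measure 114 mm over their backs; the gripper's body (76 mm by 85 mm) begins 54 mm behind the grasp point. The pads swing forward as they close: fully open they stand 13 mm farther back than shut.
Start: joints at [-74.639, 5.22, 70.514, -0, 104.267, -3.249], TCP at [0.191, -0.569, 0.25] pointing down, gripper open.
Joint ranges: [-164.24, 164.24], [-49.07, 125.15], [9.68, 141.18], [-86.29, 266.29], [3.28, 154.24], [-151.56, 151.56]. Speed limits (degrees/s): [147.25, 147.25, 172.46, 180, 180, 180].

INTERFACE

Orientations are given as a 3x3 rotation matrix whose columns are the frame's x, y, z axes.
In Python, from plant import manip gives the robot as it stands.
- The arm moves only by the tool play_rows, never from a script. Its arguments are lists of equal length, an entry for each row: "slide": the shift along the tool's x, y, z in cm, a list of three; "twist": the turn, a rotation vector about the tool's x, y, z in degrees, a list of three; "jaw": the closure, from 0 (fully open) to 1 (shut). In form: {"slide": [[dx, dy, dz], ...], "twist": [[wx, wy, wz], ...], "jaw": [jaw, ...]}. A call has 1 to 12 rows; each row is the pose to reach, as a shift and turn from the pose commanded when the call began, along the tool's axes at that moment; what a row does not reach only later rows make up. A row lasts 1/10 s, in which the tool goes at most 50 mm and 8.59 degrees, less where a joint would pass 70% of its speed; a pose out of reach is approached as far as the arm can. A call with a gripper value outside its range is refused whole. The fingers move at their own pace and stop on an object; "grip_force" is the grip in N (left out, the last holds). Time passes only in rows, so rows that repeat a pose let the fingers close. It gives the time, the measured TCP pose, the force and the opening at its end, in the units of the state.
- manip.get_obs(): the state, without advancing time (a new reading comes with each control period).
- manip.capture(name): name is "scene" or "top" or "wrist"; returns a dict with "frame" (480x640x3 uint8, red, green, blue), "K" (3x3 intrinsics, pixels), "view" (4x4, takes a point from world to camera coordinates). Camera axes: x right, y down, z forward; pixel columns grow to the right and rows downward; lengths in m; the calibration is good to about 2 mm. The wrist camera is an equidistant fisheye: a pixel r from the principal point sees the ray r / f radians off the axis. A picture is of the moment at which its call begins. There is no depth.
- manip.finish_job(): hands the job in, once; it reports no verdict.
Trained networks look in the newest picture that a camera, given by its name, has taken for a name from the list of things; names that differ only in an ending like _2 or _b are one class to them, and where a whole thing is asked for, a point or a joint stands for the part that bears it (a point fixed in the world has none). Each returns a list of dicts, best first, with "p" (0 to 1); they miss things now and then, are a little off and sometimes report something else, mostly with a low value. They report only what shows in the picture. A call takes as long as a camera call. They do not tell look-alikes from the thing itself.
- manip.masks_of(camera, name): "pixels" (480x640 bool, what is visible of it).
- manip.mark_of(camera, name): "location" ([x, y, z] in m, in world coordinates, good to about 4 mm: a listed point, or the origin of a listed thing).
The state is a dict: "t": time; "joint_pos": joint angles; "dq": joint speeds; "joint_torque": joint torques, N m; "tcp_pos": TCP position; "ee_rot": TCP orientation; "contact_force": force on the tool from outside, world axes, zero at the start; "moment": the same for the moment, N m; "finger_gap": finger opening in m.
Only numpy, scipy, OpenCV 4.12 (cv2) and the standard library are available. Lean on these libraries where they do the work, as an engineer would, in place of code of your own. Each camera call takes 0.05 s, during which the arm holds its last target.

TASK

Set the four steel core bars out on the plate in order of length, the longest on the seat next to the block with the upright pin and the shortest at the other end, each lying flat with its heavy head centred on the brass ring and its shank along the brass line. Pick each bar up at its balance point so that it carries level, and lay it down rather than drop it. Do not disturb the oil bottle.

Things in the scene. Friction and masses are not known exactly. Their poses are not given: they have to be found in the camera images.
- bar185: longest of four steel core bars, 185 mm long over all, 451 g, lying flat, head roughly away from the robot. Heavy dark head 24 long, 34 wide, 20 high; bright shank 16 wide, 16 high, same centre line and underside. Origin: underside, centre of the head. x from shank to head (shank from x = -12 to -173 mm), z up. Balance point x = -66 mm.
- bar160: second longest of four steel core bars, 160 mm long over all, 401 g, lying flat, head roughly away from the robot. Heavy dark head 24 long, 34 wide, 20 high; bright shank 16 wide, 16 high, same centre line and underside. Origin: underside, centre of the head. x from shank to head (shank from x = -12 to -148 mm), z up. Balance point x = -54 mm.
- bar135: second shortest of four steel core bars, 135 mm long over all, 351 g, lying flat, head roughly away from the robot. Heavy dark head 24 long, 34 wide, 20 high; bright shank 16 wide, 16 high, same centre line and underside. Origin: underside, centre of the head. x from shank to head (shank from x = -12 to -123 mm), z up. Balance point x = -43 mm.
- bar110: shortest of four steel core bars, 110 mm long over all, 301 g, lying flat, head roughly away from the robot. Heavy dark head 24 long, 34 wide, 20 high; bright shank 16 wide, 16 high, same centre line and underside. Origin: underside, centre of the head. x from shank to head (shank from x = -12 to -98 mm), z up. Balance point x = -32 mm.
- seat1: seat 1 of four, 66 mm apart, left to right seen from the robot, on a fixed dark plate (220 x 370 x 12 mm, top 12 mm above the bench). Flush brass ring mark 48 mm across and a thin brass line 177 mm from its centre towards the robot side. Origin: ring centre, plate's top. x along the line towards the ring (away from the robot), y along the row to the left, z up.
- seat2: seat 2 of four, 66 mm apart, left to right seen from the robot, on a fixed dark plate (220 x 370 x 12 mm, top 12 mm above the bench). Flush brass ring mark 48 mm across and a thin brass line 177 mm from its centre towards the robot side. Origin: ring centre, plate's top. x along the line towards the ring (away from the robot), y along the row to the left, z up.
- seat3: seat 3 of four, 66 mm apart, left to right seen from the robot, on a fixed dark plate (220 x 370 x 12 mm, top 12 mm above the bench). Flush brass ring mark 48 mm across and a thin brass line 177 mm from its centre towards the robot side. Origin: ring centre, plate's top. x along the line towards the ring (away from the robot), y along the row to the left, z up.
- seat4: seat 4 of four, 66 mm apart, left to right seen from the robot, on a fixed dark plate (220 x 370 x 12 mm, top 12 mm above the bench). Flush brass ring mark 48 mm across and a thin brass line 177 mm from its centre towards the robot side. Origin: ring centre, plate's top. x along the line towards the ring (away from the robot), y along the row to the left, z up.
- datum: fixed steel block 30 x 30 x 14 mm with an upright pin, 14 across, 26 high, on top. On the plate in line with the rings, 59 mm beyond the end ring, at the left or the right end of the row; a like block without a pin is at the other end. Origin: centre of its underside, on the plate's top.
- oil: oil bottle standing on the bench beyond the work, 54 mm across, 130 mm high, white with a red cap; loose bystander. Origin: centre of its underside, z up.
Not all that is in view belongs to the job. Leave any red look-alike of the bar135 alone.

How it is judged:
By the outcome, as a careful person would: the job done as asked, in the order asked, and still so for the second after the job is handed in, with the robot touching nothing.
It also fails if it takes over 99 s, if anything falls off the work surface, if the arm or the gripper's body presses on something with over 40 N, if the wrist force passes 120 N, or if a joint passes its speed limit or range.

## Working session

There is one attempt and no reset: what is moved stays moved. The work goes in short steps, Python scripts to look and compute and a tool call to move; the robot and the scene stay as the last step left them, time stands still between calls to the robot, and variables do not carry over. Pictures are saved under pics/ and viewed, and the job is handed in when it is done.

Besides the shell and the picture viewer there is one more tool, called after "Request:" in YAML: its name, and indented under it one key for each argument. play_rows: Moves the arm, as the interface text tells. Its arguments: {"type":"object","properties":{"slide":{"type":"array","items":{"type":"array","items":{"type":"number"}}},"twist":{"type":"array","items":{"type":"array","items":{"type":"number"}}},"jaw":{"type":"array","items":{"type":"number"}},"grip_force":{"type":"number"}},"required":["slide","twist","jaw"]}

```bash
ls; mkdir -p pics
cat > h.py <<'E'
import numpy as np, cv2
from plant import manip
def cap(name,fn=None):
    d=manip.capture(name)
    if fn: cv2.imwrite('pics/'+fn,cv2.cvtColor(d['frame'],cv2.COLOR_RGB2BGR))
    return d
E
python3 - <<'E'
from h import *
for n in ['scene','top','wrist']:
    d=cap(n,n+'0.png'); print(n,d['K'].tolist(),np.round(d['view'],4).tolist())
o=manip.get_obs(); print(o)
for c in ['scene','top','wrist']:
  for n in ['bar185','bar160','bar135','bar110','seat1','seat2','seat3','seat4','datum','oil']:
    print(c,n,[(round(r['p'],2),np.round(r['location'],3).tolist()) for r in manip.mark_of(c,n)])
print(manip.get_obs()['t'])
E
```

```text
pics
scene [[471.3758369102651, 0.0, 330.11990324887086], [0.0, 471.3758369102651, 246.9977530901317], [0.0, 0.0, 1.0]] [[-0.5857, 0.8102, 0.0216, 0.2863], [0.5499, 0.4168, -0.7238, -0.305], [-0.5955, -0.412, -0.6897, 1.2236], [0.0, 0.0, 0.0, 1.0]]
top [[559.9813294609382, 0.0, 321.51913949799035], [0.0, 559.9813294609382, 242.35829389371355], [0.0, 0.0, 1.0]] [[0.0222, -0.9997, 0.005, 0.0272], [-0.9911, -0.0227, -0.1309, 0.5539], [0.131, -0.002, -0.9914, 1.1211], [0.0, 0.0, 0.0, 1.0]]
wrist [[371.64829954431775, 0.0, 318.2499627679005], [0.0, 371.64829954431775, 238.34641347311103], [0.0, 0.0, 1.0]] [[0.3193, -0.9476, -0.0017, -0.5984], [-0.9007, -0.3041, 0.3104, -0.0413], [-0.2947, -0.0976, -0.9506, 0.3795], [0.0, 0.0, 0.0, 1.0]]
{'t': 0.15, 'joint_pos': array([-7.46406702e+01,  5.25558185e+00,  7.05650604e+01, -5.37137660e-04,
        1.04268042e+02, -3.24948331e+00]), 'dq': array([ 0.06361705, -0.15891331, -0.19416528,  0.00499021,  0.01323646,
        0.04542961]), 'joint_torque': array([ 2.11311795e-03, -4.59371746e+01, -4.18525422e+01,  2.50679187e-05,
        9.57648503e-03, 
[... 2536 characters left out ...]
 -0.112, 0.006])]
top seat2 [(0.93, [0.564, -0.241, 0.014]), (0.86, [0.565, -0.178, 0.012]), (0.74, [0.572, -0.31, 0.014]), (0.72, [0.558, -0.112, 0.006])]
top seat3 [(0.93, [0.564, -0.241, 0.014]), (0.86, [0.565, -0.178, 0.012]), (0.74, [0.572, -0.31, 0.014]), (0.72, [0.558, -0.112, 0.006])]
top seat4 [(0.93, [0.564, -0.241, 0.014]), (0.86, [0.565, -0.178, 0.012]), (0.74, [0.572, -0.31, 0.014]), (0.72, [0.558, -0.112, 0.006])]
top datum [(0.76, [0.554, -0.049, 0.013]), (0.37, [0.533, 0.291, 0.004])]
top oil [(0.76, [0.778, 0.075, 0.0])]
wrist bar185 []
wrist bar160 []
wrist bar135 []
wrist bar110 []
wrist seat1 []
wrist seat2 []
wrist seat3 []
wrist seat4 []
wrist datum []
wrist oil []
1.65
```

View pics/top0.png

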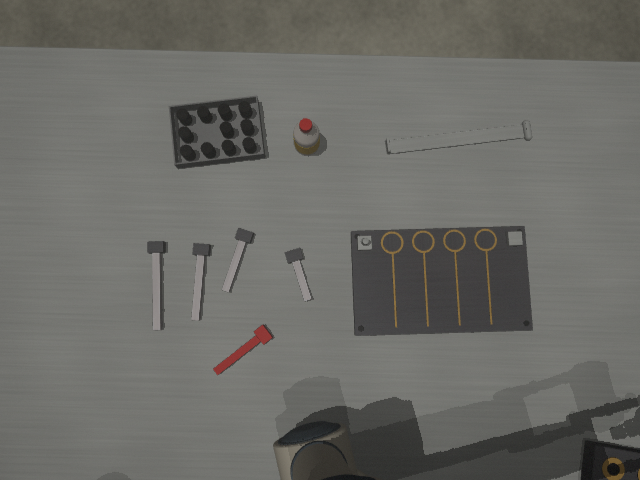

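View pics/scene0.png

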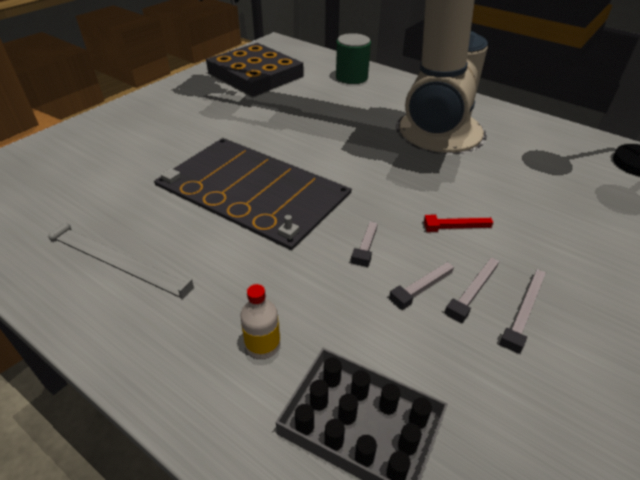

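View pics/wrist0.png

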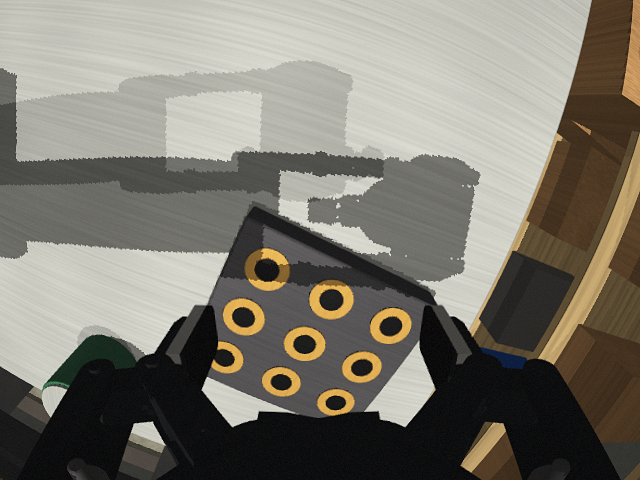

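```bash
cat >> h.py <<'E'
from scipy.optimize import minimize
from scipy.spatial.transform import Rotation as Ro
def proj(P,d,fish=False):
    P=np.atleast_2d(P); c=P@d['view'][:3,:3].T+d['view'][:3,3]; K=d['K']
    if fish:
        r=np.hypot(c[:,0],c[:,1]); th=np.arctan2(r,c[:,2]); s=th/np.maximum(r,1e-9)
        return np.c_[K[0,0]*c[:,0]*s+K[0,2],K[1,1]*c[:,1]*s+K[1,2]]
    return np.c_[K[0,0]*c[:,0]/c[:,2]+K[0,2],K[1,1]*c[:,1]/c[:,2]+K[1,2]]
def ray(uv,d,fish=False):
    K=d['K'];uv=np.atleast_2d(uv).astype(float)
    x=(uv[:,0]-K[0,2])/K[0,0];y=(uv[:,1]-K[1,2])/K[1,1]
    if fish:
        r=np.hypot(x,y); s=np.where(r>1e-9,np.sin(r)/np.maximum(r,1e-9),1); v=np.c_[x*s,y*s,np.cos(r)]
    else: v=np.c_[x,y,np.ones_like(x)]
    R=d['view'][:3,:3]; return -R.T@d['view'][:3,3], v@R
def onz(uv,d,z,fish=False):
    o,v=ray(uv,d,fish); return o+v*((z-o[2])/v[:,2])[:,None]
def box(x0,x1,w,h):
    return np.array([[x,y,z] for x in(x0,x1) for y in(-w/2,w/2) for z in(0,h)])
def barsil(p,L,d,fish=False,S=4,shape=(480,640),z0=0):
    x,y,a=p[:3]; c,s=np.cos(a),np.sin(a); R=np.array([[c,-s,0],[s,c,0],[0,0,1]])
    im=np.zeros((shape[0],shape[1]),np.uint8)
    for B in(box(-.012,.012,.034,.020),box(.012-L,-.012,.016,.016)):
        if fish: # densify edges
            B=np.vstack([B[:4]+(B[4:]-B[:4])*t for t in np.linspace(0,1,9)])
        q=proj(B@R.T+[x,y,z0],d,fish)
        hl=cv2.convexHull(q.astype(np.float32))
        cv2.fillConvexPoly(im,np.round(hl*16).astype(np.int32),255,lineType=cv2.LINE_AA,shift=4)
    return im/255.
def fitbar(mask,p0,L,d,fish=False,z0=0):
    m=cv2.GaussianBlur(mask.astype(np.float32),(0,0),1.)
    f=lambda p:((cv2.GaussianBlur(barsil([p[0]/100,p[1]/100,p[2]/10],L,d,fish,z0=z0).astype(np.float32),(0,0),1.)-m)**2).sum()
    q0=[p0[0]*100,p0[1]*100,p0[2]*10]
    r=minimize(f,q0,method='Nelder-Mead',options=dict(initial_simplex=[q0,*(np.array(q0)+np.diag([1,1,1]))],xatol=.01,fatol=.05))
    return np.array([r.x[0]/100,r.x[1]/100,r.x[2]/10]),r.fun/m.sum()
E
cat > m1.py <<'E'
from h import *
D={}
for n in ['top','scene']:
    d=cap(n); ms=manip.masks_of(n,'bar185')
    print(n,len(ms))
    for r in ms:
        m=r['pixels']; c=np.argwhere(m).mean(0)[::-1]; xy=onz(c,d,.008)[0]
        rgb=d['frame'][m].astype(int); red=(rgb[:,0]>2*rgb[:,1]).mean()
        if red>.5: print('red at',c); continue
        # axis from PCA
        pts=onz(np.argwhere(m)[:,::-1],d,.012); 
        u,s,v=np.linalg.svd((pts-pts.mean(0))[:,:2],full_matrices=False); ax=v[0]*np.sign(v[0][0])
        g=np.mean(d['frame'],2); 
        best=[]
        for L in(.185,.16,.135,.11):
            p0=pts.mean(0)[:2]+ax*(L/2-.035); p,e=fitbar(m,[*p0,np.arctan2(ax[1],ax[0])],L,d); best.append((e,L,p))
        best.sort(key=lambda t:t[0]); e,L,p=best[0]
        print(round(r['p'],2),c.round(),'L',L,'err',[round(b[0],3) for b in best],'pose',p[:2].round(4),np.degrees(p[2]).round(2))
print(manip.get_obs()['t'])
E
python3 m1.py
```

```text
top 5
red at [245.25375375 348.04204204]
0.92 [299. 272.] L 0.11 err [np.float64(0.028), np.float64(0.194), np.float64(0.369), np.float64(0.548)] pose [0.5272 0.0983] 19.37
0.9 [157. 283.] L 0.185 err [np.float64(0.024), np.float64(0.13), np.float64(0.389), np.float64(0.478)] pose [0.5381 0.3881] 4.0
0.88 [237. 257.] L 0.135 err [np.float64(0.017), np.float64(0.131), np.float64(0.157), np.float64(0.315)] pose [0.5674 0.2035] -16.81
0.87 [199. 278.] L 0.16 err [np.float64(0.044), np.float64(0.141), np.float64(0.176), np.float64(0.253)] pose [0.5356 0.2926] -2.13
scene 6
0.79 [522. 316.] L 0.185 err [np.float64(0.025), np.float64(0.071), np.float64(0.145), np.float64(0.223)] pose [0.5365 0.3871] 3.96
0.73 [419. 286.] L 0.135 err [np.float64(0.085), np.float64(0.133), np.float64(0.222), np.float64(0.357)] pose [0.5659 0.204 ] -16.06
red at [456.01461632 222.34713764]
0.7 [365. 246.] L 0.11 err [np.float64(0.036), np.float64(0.149), np.float64(0.269), np.float64(0.381)] pose [0.5256 0.0966] 18.51
0.69 [470. 293.] L 0.16 err [np.float64(0.028), np.float64(0.085), np.float64(0.117), np.float64(0.179)] pose [0.5349 0.2925] -1.75
0.47 [267. 218.] L 0.11 err [np.float64(0.566), np.float64(0.77), np.float64(0.842), np.float64(1.18)] pose [ 0.5603 -0.1103] 8.93
1.85
```

```bash
cat > m2.py <<'E'
from h import *
for n in ['top','scene']:
    d=cap(n); f=cv2.cvtColor(d['frame'],cv2.COLOR_RGB2HSV)
    g=((f[...,0]>8)&(f[...,0]<28)&(f[...,1]>90)&(f[...,2]>60))
    P=np.argwhere(g)[:,::-1]; W=onz(P,d,.012)[:,:2]
    for k,(x,y) in enumerate([(.558,-.111),(.564,-.176),(.566,-.242),(.571,-.308)]):
        c=np.array([x,y])
        for _ in range(5):
            dd=W-c; r=np.hypot(*dd.T); s=(r<.030)&(r>.015)&(dd[:,0]>-.018)
            A=np.c_[2*W[s],np.ones(s.sum())]; so=np.linalg.lstsq(A,(W[s]**2).sum(1),rcond=None)[0]; c=so[:2]
        R=np.sqrt(so[2]+c@c)
        l=(abs(W[:,1]-c[1])<.025)&(W[:,0]<c[0]-.032)&(W[:,0]>c[0]-.19); q=np.polyfit(W[l,0],W[l,1],1)
        print(n,k+1,c.round(4),'R',R.round(4),'ang',np.degrees(np.arctan(q[0])).round(2),'off',(np.polyval(q,c[0])-c[1]).round(4))
    print([(round(r['p'],2),np.round(r['location'],3).tolist()) for r in manip.mark_of(n,'datum')])
o=manip.get_obs();print(o['t'],o['tcp_pos'],o['ee_rot'])
E
python3 m2.py
```

```text
top 1 [ 0.5605 -0.1085] R 0.0217 ang 3.08 off 0.0002
top 2 [ 0.5639 -0.1743] R 0.0218 ang 3.08 off 0.0001
top 3 [ 0.5673 -0.2404] R 0.0217 ang 2.98 off 0.0001
top 4 [ 0.5708 -0.3063] R 0.0218 ang 2.92 off -0.0001
[(0.51, [0.558, -0.054, 0.014]), (0.18, [0.564, -0.175, 0.013])]
scene 1 [ 0.5608 -0.1088] R 0.0218 ang 3.06 off -0.0001
scene 2 [ 0.5645 -0.1745] R 0.0219 ang 3.15 off -0.0001
scene 3 [ 0.5679 -0.2405] R 0.0219 ang 3.06 off -0.0001
scene 4 [ 0.5715 -0.3061] R 0.0218 ang 3.11 off -0.0003
[(0.63, [0.555, -0.052, 0.009])]
2.05 [ 0.19146843 -0.56865142  0.25029145] [[-3.25792253e-05  3.19135377e-01 -9.47709138e-01]
 [-4.45949874e-05 -9.47709138e-01 -3.19135375e-01]
 [-9.99999998e-01  3.18658938e-05  4.51074677e-05]]
```

```bash
cat >> h.py <<'E'
def move(pos,yaw=None):
    """slide cm, twist deg from present measured pose to pos, tool down with jaw axis at yaw deg (world)"""
    o=manip.get_obs(); R=o['ee_rot']; 
    if yaw is None: Rt=R
    else:
        c,s=np.cos(np.radians(yaw)),np.sin(np.radians(yaw)); Rt=np.array([[0,c,s],[0,s,-c],[-1,0,0]])
    sl=R.T@(np.array(pos)-o['tcp_pos'])*100; tw=Ro.from_matrix(R.T@Rt).as_rotvec(degrees=True)
    print('to',np.round(pos,4),'slide',sl.round(2),'twist',tw.round(2)); return sl,tw
def st():
    o=manip.get_obs(); R=o['ee_rot']; print('t',round(o['t'],2),'tcp',o['tcp_pos'].round(4),'yaw',np.degrees(np.arctan2(R[1,1],R[0,1])).round(2),'down',R[:,0].round(4),'F',o['contact_force'].round(1),'M',o['moment'].round(2),'gap',round(o['finger_gap'],4),'q',o['joint_pos'].round(0))
def bal(p,L):
    b={185:.066,160:.054,135:.043,110:.032}[L]; a=np.radians(p[2]); return np.array([p[0]-b*np.cos(a),p[1]-b*np.sin(a)])
E
python3 - <<'E'
from h import *
d=cap('top'); f=cv2.cvtColor(d['frame'],cv2.COLOR_RGB2BGR)
a=cv2.resize(f[215:385,130:330],None,fx=3,fy=3,interpolation=3)
b=cv2.resize(f[220:340,345:540],None,fx=3,fy=3,interpolation=3)
cv2.imwrite('pics/cropA.png',a);cv2.imwrite('pics/cropB.png',b)
b185=bal((.5373,.3876,4.0),185); print(b185)
move((.48,-.25,.25),-86); move((.48,.0,.25),-86);move((*b185,.15),-86)
E
```

```text
[0.47146077 0.38299607]
to [ 0.48 -0.25  0.25] slide [ 3.000e-02 -2.099e+01 -3.751e+01] twist [14.61  0.    0.  ]
to [0.48 0.   0.25] slide [ 3.000e-02 -4.468e+01 -4.549e+01] twist [14.61  0.    0.  ]
to [0.4715 0.383  0.15  ] slide [ 10.03 -81.25 -56.9 ] twist [14.61  0.    0.  ]
```

View pics/cropA.png

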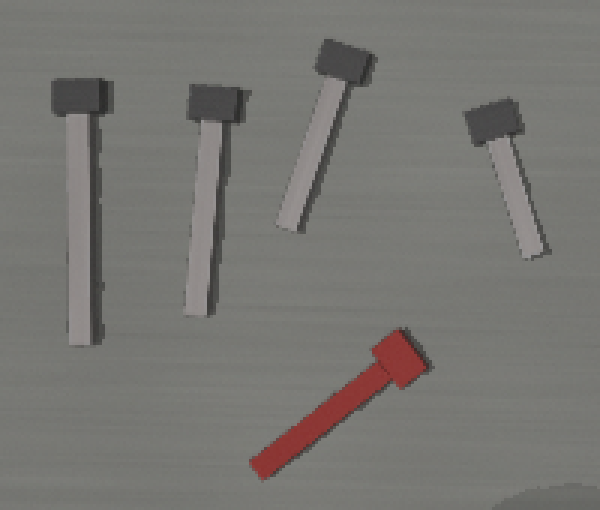

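View pics/cropB.png

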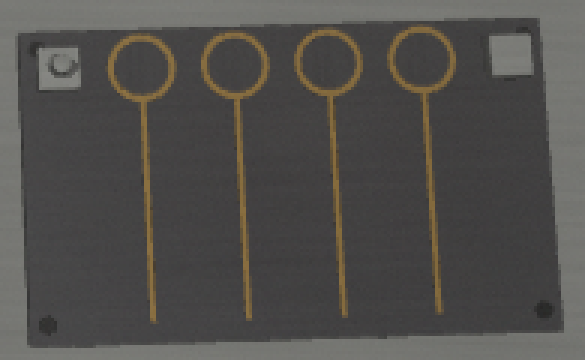

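Top picture: four steel bars centred at (157,283)=185 mm, (199,278)=160, (237,257)=135 and (299,272)=110, told apart by fitted length. The red one at (245,348) is the look-alike and stays put. The pinned block is at (365,242), the left end, so seat 1 (ring at 392,242) takes bar185. The plain block is at the right end.

Request:
play_rows:
  slide:
    - [0, -21, -37.5]
    - [0, -21, -37.5]
    - [0, -21, -37.5]
    - [0, -21, -37.5]
    - [0, -21, -37.5]
    - [0, -21, -37.5]
    - [0, -21, -37.5]
    - [0, -21, -37.5]
    - [0, -44.7, -45.5]
    - [0, -44.7, -45.5]
    - [0, -44.7, -45.5]
    - [0, -44.7, -45.5]
  twist:
    - [14.6, 0, 0]
    - [14.6, 0, 0]
    - [14.6, 0, 0]
    - [14.6, 0, 0]
    - [14.6, 0, 0]
    - [14.6, 0, 0]
    - [14.6, 0, 0]
    - [14.6, 0, 0]
    - [14.6, 0, 0]
    - [14.6, 0, 0]
    - [14.6, 0, 0]
    - [14.6, 0, 0]
  jaw: [0.4, 0.4, 0.4, 0.4, 0.4, 0.4, 0.4, 0.4, 0.4, 0.4, 0.4, 0.4]
  grip_force: 60

```text
t: 3.3
tcp_pos: [0.4743, -0.0712, 0.2504]
ee_rot: [[0.001, 0.07, -0.998], [-0.0, -0.998, -0.07], [-1.0, 0.0, -0.001]]
contact_force: [0.9, 1.0, 0.4]
finger_gap: 0.0515
```

Run:
```python
from h import *
st(); b185=bal((.5373,.3876,4.0),185)
move((*b185,.15),-86)
```

```text
t 3.3 tcp [ 0.4743 -0.0712  0.2504] yaw -86.0 down [ 7.e-04 -1.e-04 -1.e+00] F [0.9 1.  0.4] M [ 0.01 -0.    0.03] gap 0.0515 q [-13. -13.  88.   0. 105.  73.]
to [0.4715 0.383  0.15  ] slide [ 10.04 -45.33  -2.88] twist [ 0.   -0.04 -0.01]
```

Request:
play_rows:
  slide:
    - [2, -45.3, -2.9]
    - [2, -45.3, -2.9]
    - [2, -45.3, -2.9]
    - [2, -45.3, -2.9]
    - [2, -45.3, -2.9]
    - [2, -45.3, -2.9]
    - [10, -45.3, -2.9]
    - [10, -45.3, -2.9]
    - [10, -45.3, -2.9]
    - [10, -45.3, -2.9]
    - [10, -45.3, -2.9]
    - [10, -45.3, -2.9]
  twist:
    - [0, 0, 0]
    - [0, 0, 0]
    - [0, 0, 0]
    - [0, 0, 0]
    - [0, 0, 0]
    - [0, 0, 0]
    - [0, 0, 0]
    - [0, 0, 0]
    - [0, 0, 0]
    - [0, 0, 0]
    - [0, 0, 0]
    - [0, 0, 0]
  jaw: [0.4, 0.4, 0.4, 0.4, 0.4, 0.4, 0.4, 0.4, 0.4, 0.4, 0.4, 0.4]

```text
t: 4.5
tcp_pos: [0.4715, 0.3807, 0.1499]
ee_rot: [[-0.001, 0.071, -0.997], [-0.001, -0.997, -0.071], [-1.0, 0.001, 0.001]]
contact_force: [0.1, -0.1, 1.4]
finger_gap: 0.0515
```

```bash
cat > m3.py <<'E'
from h import *
import sys
L=int(sys.argv[1]); p0=eval(sys.argv[2])
st(); d=cap('wrist',sys.argv[3])
ms=manip.masks_of('wrist','bar%d'%L)
q0=proj([bal(p0,L)[0],bal(p0,L)[1],.008],d,True)[0]; print('expect',q0.round())
for r in ms:
    c=np.argwhere(r['pixels']).mean(0)[::-1]; print(round(r['p'],2),c.round(),r['pixels'].sum())
ms.sort(key=lambda r:np.hypot(*(np.argwhere(r['pixels']).mean(0)[::-1]-q0)))
m=ms[0]['pixels']
p,e=fitbar(m,[p0[0],p0[1],np.radians(p0[2])],L/1000,d,True); print('wrist fit',p[:2].round(4),np.degrees(p[2]).round(2),'err',round(e,3))
f=cv2.cvtColor(d['frame'],cv2.COLOR_RGB2BGR)
s=(barsil(p,L/1000,d,True)>.5).astype(np.uint8); cs,_=cv2.findContours(s,0,2); cv2.drawContours(f,cs,-1,(0,255,0),1); cv2.imwrite('pics/fit_'+sys.argv[3],f)
E
python3 m3.py 185 "(.5373,.3876,4.0)" w185.png
```

```text
t 4.5 tcp [0.4715 0.3807 0.1499] yaw -85.93 down [-7.0e-04 -1.1e-03 -1.0e+00] F [ 0.1 -0.1  1.4] M [-0.03 -0.01 -0.02] gap 0.0515 q [ 36.   6.  79.  -0.  94. 122.]
expect [316. 228.]
0.93 [518. 363.] 1441
0.83 [315. 218.] 5680
0.76 [525. 184.] 4704
0.74 [622. 229.] 2493
0.64 [434. 214.] 5138
wrist fit [0.5372 0.3886] 4.33 err 0.043
```

View pics/fit_w185.png

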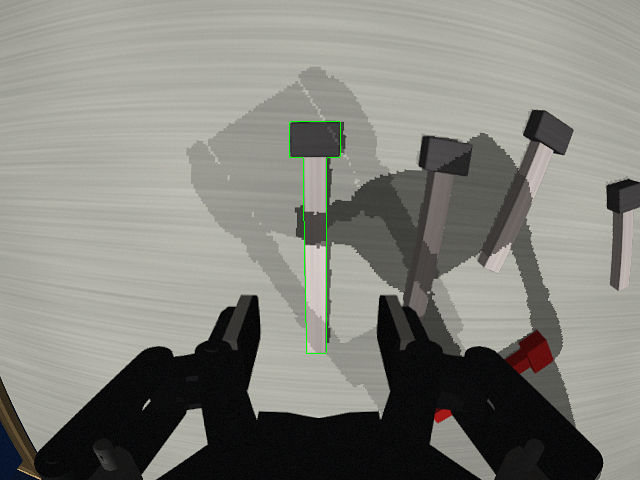

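The wrist picture shows bar185 between the fingers, head at (315,139) and tail at (316,352). The fit agrees with the top and scene views to about 1 mm. Descending.

Run:
```python
from h import *
st(); b=bal((.5372,.388,4.1),185); move((*b,.03),-85.9); move((*b,.0215),-85.9)
```

```text
t 4.6 tcp [0.4723 0.3801 0.1515] yaw -86.04 down [ 1.5e-03  6.0e-04 -1.0e+00] F [0.3 0.8 0.3] M [-0.02  0.   -0.01] gap 0.0514 q [ 36.   6.  79.  -0.  94. 122.]
to [0.4714 0.3833 0.03  ] slide [12.15 -0.32  0.09] twist [-0.14 -0.09  0.03]
to [0.4714 0.3833 0.0215] slide [13.   -0.32  0.09] twist [-0.14 -0.09  0.03]
```

Request:
play_rows:
  slide:
    - [5, -0.3, 0.05]
    - [10, -0.3, 0.05]
    - [12, -0.3, 0.05]
    - [12.8, -0.3, 0.05]
    - [12.8, -0.3, 0.05]
    - [12.8, -0.3, 0.05]
  twist:
    - [0, 0, 0]
    - [0, 0, 0]
    - [0, 0, 0]
    - [0, 0, 0]
    - [0, 0, 0]
    - [0, 0, 0]
  jaw: [0.4, 0.4, 0.4, 0.4, 0.4, 0.4]

```text
t: 5.2
tcp_pos: [0.4725, 0.3841, 0.0251]
ee_rot: [[0.003, 0.069, -0.998], [0.002, -0.998, -0.069], [-1.0, -0.002, -0.004]]
contact_force: [-0.1, 0.7, -0.7]
finger_gap: 0.0514
```

Run:
```python
from h import *
st(); cap('scene','s1.png'); cap('wrist','w2.png')
```

```text
t 5.2 tcp [0.4725 0.3841 0.0251] yaw -86.04 down [ 0.0034  0.0025 -1.    ] F [-0.1  0.7 -0.7] M [ 0.03  0.02 -0.04] gap 0.0514 q [ 36.  11.  88.  -0.  81. 122.]
```

View pics/w2.png

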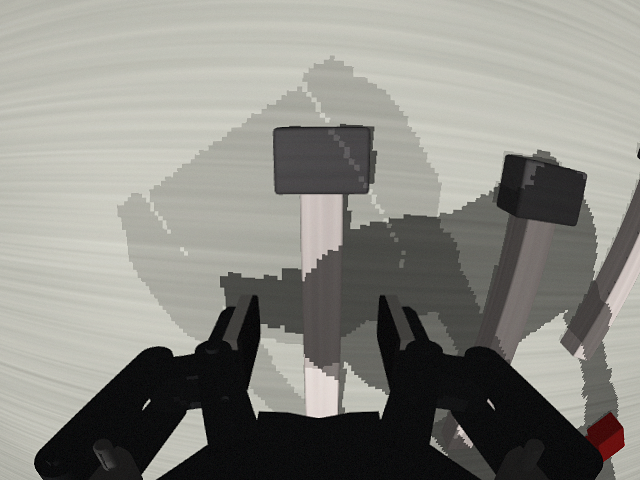

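Request:
play_rows:
  slide:
    - [0.1, 0, 0]
    - [0.1, 0, 0]
    - [0.1, 0, 0]
    - [0.1, 0, 0]
    - [0.1, 0, 0]
    - [0.1, 0, 0]
    - [0.1, 0, 0]
    - [0.1, 0, 0]
  twist:
    - [0, 0, 0]
    - [0, 0, 0]
    - [0, 0, 0]
    - [0, 0, 0]
    - [0, 0, 0]
    - [0, 0, 0]
    - [0, 0, 0]
    - [0, 0, 0]
  jaw: [0.6, 0.7, 0.8, 0.9, 0.95, 1, 1, 1]
  grip_force: 90

```text
t: 6.1
tcp_pos: [0.4713, 0.3835, 0.022]
ee_rot: [[0.001, 0.07, -0.998], [-0.0, -0.998, -0.07], [-1.0, 0.0, -0.001]]
contact_force: [-1.9, -4.0, 6.4]
finger_gap: 0.0135
```

Run:
```python
from h import *
st()
```

```text
t 6.1 tcp [0.4713 0.3835 0.022 ] yaw -85.99 down [ 6.e-04 -3.e-04 -1.e+00] F [-1.9 -4.   6.4] M [-0.6   0.22  0.05] gap 0.0135 q [ 36.  11.  88.  -0.  81. 122.]
```

Request:
play_rows:
  slide:
    - [-0.5, 0, 0]
    - [-1.5, 0, 0]
    - [-3, 0, 0]
    - [-5, 0, 0]
    - [-7.5, 0, 0]
    - [-10, 0, 0]
    - [-11, 0, 0]
    - [-11, 0, 0]
    - [-11, 0, 0]
    - [-11, 0, 0]
  twist:
    - [0, 0, 0]
    - [0, 0, 0]
    - [0, 0, 0]
    - [0, 0, 0]
    - [0, 0, 0]
    - [0, 0, 0]
    - [0, 0, 0]
    - [0, 0, 0]
    - [0, 0, 0]
    - [0, 0, 0]
  jaw: [1, 1, 1, 1, 1, 1, 1, 1, 1, 1]

```text
t: 7.1
tcp_pos: [0.4703, 0.3832, 0.1291]
ee_rot: [[-0.003, 0.07, -0.998], [-0.002, -0.998, -0.07], [-1.0, 0.002, 0.003]]
contact_force: [-0.3, 0.0, -5.7]
finger_gap: 0.0135
```

Run:
```python
from h import *
st(); cap('scene','s2.png'); cap('wrist','w3.png'); st()
```

```text
t 7.1 tcp [0.4703 0.3832 0.1291] yaw -85.99 down [-0.0028 -0.0019 -1.    ] F [-0.3  0.  -5.7] M [-0.01 -0.   -0.  ] gap 0.0135 q [ 36.   7.  81.   0.  92. 122.]
t 7.2 tcp [0.4704 0.3832 0.1294] yaw -85.99 down [-0.0025 -0.0018 -1.    ] F [-0.5 -0.4 -5.5] M [-0.05 -0.   -0.03] gap 0.0133 q [ 36.   7.  81.   0.  92. 122.]
```

View pics/w3.png

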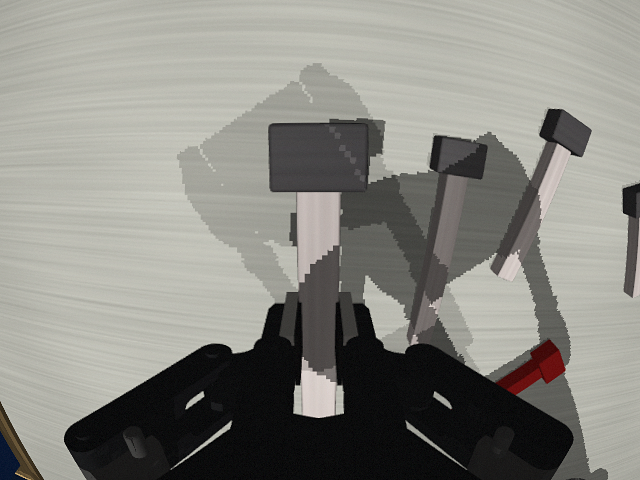

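View pics/s2.png

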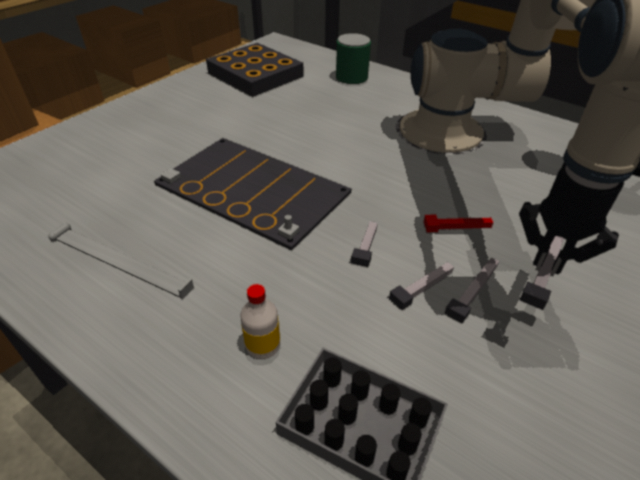

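Bar185 is carried level: the wrist moment is near 0 and the bar shows straight between the pads at (319,150)–(319,415). Moving it to seat 1.

```bash
cat > seat.py <<'E'
from h import *
S={185:(.5607,-.1087,3.07),160:(.5642,-.1744,3.07),135:(.5676,-.2405,3.05),110:(.5711,-.3062,3.05)}
E
python3 - <<'E'
from h import *
from seat import S
b=bal(S[185],185); move((*b,.13),-86.93); move((*b,.06),-86.93);move((*b,.034),-86.93)
E
```

```text
to [ 0.4948 -0.1122  0.13  ] slide [2.00e-02 4.96e+01 1.03e+00] twist [ 0.94  0.15 -0.09]
to [ 0.4948 -0.1122  0.06  ] slide [ 7.02 49.58  1.02] twist [ 0.94  0.15 -0.09]
to [ 0.4948 -0.1122  0.034 ] slide [ 9.62 49.58  1.01] twist [ 0.94  0.15 -0.09]
```

Request:
play_rows:
  slide:
    - [0, 2, 0]
    - [0, 5.5, 0]
    - [0, 10, 0.2]
    - [0, 15, 0.3]
    - [0, 20, 0.4]
    - [0, 25, 0.5]
    - [0, 30, 0.6]
    - [0, 35, 0.7]
    - [0, 40, 0.8]
    - [0, 44.5, 0.9]
    - [0, 47.5, 1]
    - [0, 49.6, 1]
  twist:
    - [0, 0, 0]
    - [0, 0, 0]
    - [0.2, 0, 0]
    - [0.4, 0, 0]
    - [0.6, 0, 0]
    - [0.9, 0, 0]
    - [0.9, 0, 0]
    - [0.9, 0, 0]
    - [0.9, 0, 0]
    - [0.9, 0, 0]
    - [0.9, 0, 0]
    - [0.9, 0, 0]
  jaw: [1, 1, 1, 1, 1, 1, 1, 1, 1, 1, 1, 1]

```text
t: 8.4
tcp_pos: [0.4951, -0.1142, 0.1305]
ee_rot: [[-0.001, 0.052, -0.999], [-0.0, -0.999, -0.052], [-1.0, 0.0, 0.001]]
contact_force: [0.0, 0.2, -5.3]
finger_gap: 0.0133
```

Request:
play_rows:
  slide:
    - [2, 0, 0]
    - [5, 0, 0]
    - [7, 0, 0]
    - [7, 0, 0]
    - [7, 0, 0]
    - [7, 0, 0]
  twist:
    - [0, 0, 0]
    - [0, 0, 0]
    - [0, 0, 0]
    - [0, 0, 0]
    - [0, 0, 0]
    - [0, 0, 0]
  jaw: [1, 1, 1, 1, 1, 1]

```text
t: 9.0
tcp_pos: [0.4966, -0.1119, 0.0629]
ee_rot: [[0.002, 0.054, -0.999], [-0.001, -0.999, -0.054], [-1.0, 0.001, -0.002]]
contact_force: [1.1, -1.3, -3.9]
finger_gap: 0.0137
```

Run:
```python
from h import *
from seat import S
st(); b=bal(S[185],185); move((*b,.036),-86.93);move((*b,.034),-86.93)
cap('wrist','w4.png'); cap('top','t4.png')
```

```text
t 9.0 tcp [ 0.4966 -0.1119  0.0629] yaw -86.88 down [ 2.4e-03 -7.0e-04 -1.0e+00] F [ 1.1 -1.3 -3.9] M [ 0.01 -0.01  0.  ] gap 0.0137 q [-17.  -6. 101.   0.  85.  70.]
to [ 0.4948 -0.1122  0.036 ] slide [2.69 0.02 0.19] twist [ 0.05 -0.13 -0.05]
to [ 0.4948 -0.1122  0.034 ] slide [2.89 0.02 0.19] twist [ 0.05 -0.13 -0.05]
```

View pics/w4.png

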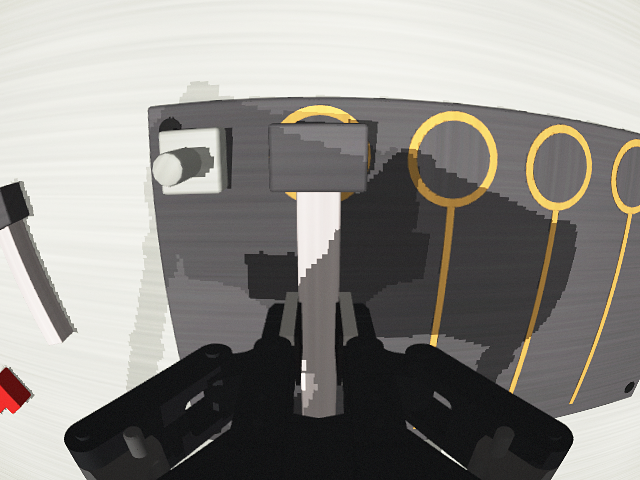

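Request:
play_rows:
  slide:
    - [1, 0, 0.05]
    - [1.8, 0, 0.1]
    - [2.2, 0, 0.1]
    - [2.3, 0, 0.1]
    - [2.3, 0, 0.1]
    - [2.3, 0, 0.1]
  twist:
    - [0, 0, 0]
    - [0, 0, 0]
    - [0, 0, 0]
    - [0, 0, 0]
    - [0, 0, 0]
    - [0, 0, 0]
  jaw: [1, 1, 1, 1, 1, 1]

```text
t: 9.7
tcp_pos: [0.4949, -0.1119, 0.0385]
ee_rot: [[0.0, 0.054, -0.999], [-0.0, -0.999, -0.054], [-1.0, 0.0, -0.0]]
contact_force: [-0.1, -0.1, -5.1]
finger_gap: 0.0135
```

Run:
```python
from h import *
from seat import S
st(); b=bal(S[185],185); d=cap('wrist','w5.png'); 
f=cv2.cvtColor(d['frame'],cv2.COLOR_RGB2BGR); cv2.imwrite('pics/w5c.png',cv2.resize(f[90:300,180:480],None,fx=2.5,fy=2.5))
st();move((*b,.034),-86.93)
```

```text
t 9.7 tcp [ 0.4949 -0.1119  0.0385] yaw -86.89 down [ 4.e-04 -1.e-04 -1.e+00] F [-0.1 -0.1 -5.1] M [0.01 0.03 0.02] gap 0.0135 q [-17.  -5. 103.   0.  83.  70.]
t 9.75 tcp [ 0.495  -0.1119  0.0386] yaw -86.89 down [ 6.e-04 -1.e-04 -1.e+00] F [ 0.2 -0.2 -4.6] M [ 0.01 -0.01 -0.  ] gap 0.0136 q [-17.  -5. 103.   0.  83.  70.]
to [ 0.4948 -0.1122  0.034 ] slide [0.46 0.03 0.02] twist [ 0.04 -0.03 -0.01]
```

View pics/w5c.png

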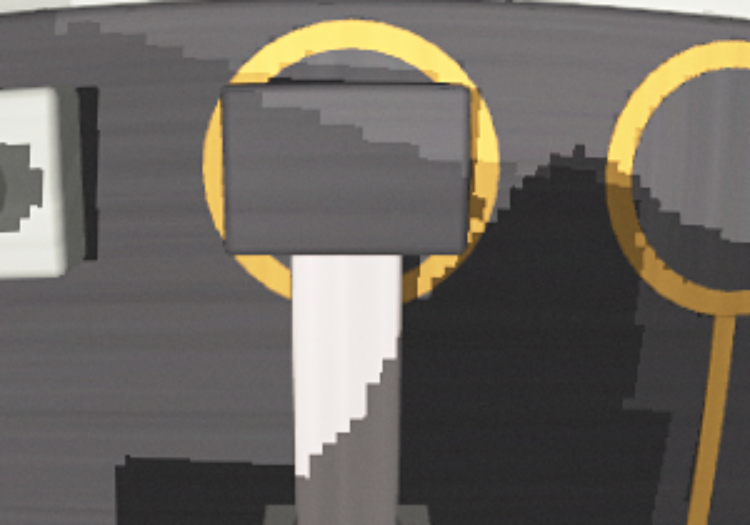

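Request:
play_rows:
  slide:
    - [0.2, 0.05, 0]
    - [0.35, 0.05, 0]
    - [0.42, 0.05, 0]
    - [0.46, 0.05, 0]
    - [0.46, 0.05, 0]
    - [0.46, 0.05, 0]
  twist:
    - [0, 0, 0]
    - [0, 0, 0]
    - [0, 0, 0]
    - [0, 0, 0]
    - [0, 0, 0]
    - [0, 0, 0]
  jaw: [1, 1, 1, 1, 1, 1]

```text
t: 10.35
tcp_pos: [0.4948, -0.1124, 0.0341]
ee_rot: [[0.0, 0.054, -0.999], [-0.0, -0.999, -0.054], [-1.0, 0.0, -0.0]]
contact_force: [-3.8, 0.7, -0.4]
finger_gap: 0.0135
```

Run:
```python
from h import *
st()
```

```text
t 10.35 tcp [ 0.4948 -0.1124  0.0341] yaw -86.89 down [ 1.e-04 -1.e-04 -1.e+00] F [-3.8  0.7 -0.4] M [0.06 0.47 0.03] gap 0.0135 q [-17.  -5. 103.  -0.  82.  70.]
```

Contact: Fz went from −5 to −0.4 N, so the plate now bears the weight. Opening.

Request:
play_rows:
  slide:
    - [0.03, 0, 0]
    - [0.03, 0, 0]
    - [0.03, 0, 0]
    - [0.03, 0, 0]
    - [0.03, 0, 0]
    - [0, 0, 0]
    - [-1, 0, 0]
    - [-3, 0, 0]
    - [-6, 0, 0]
    - [-10, 0, 0]
    - [-10, 0, 0]
    - [-10, 0, 0]
  twist:
    - [0, 0, 0]
    - [0, 0, 0]
    - [0, 0, 0]
    - [0, 0, 0]
    - [0, 0, 0]
    - [0, 0, 0]
    - [0, 0, 0]
    - [0, 0, 0]
    - [0, 0, 0]
    - [0, 0, 0]
    - [0, 0, 0]
    - [0, 0, 0]
  jaw: [0.8, 0.75, 0.7, 0.65, 0.6, 0.58, 0.55, 0.5, 0.5, 0.5, 0.5, 0.5]

```text
t: 11.55
tcp_pos: [0.4956, -0.1126, 0.1357]
ee_rot: [[0.004, 0.054, -0.999], [-0.001, -0.999, -0.054], [-1.0, 0.001, -0.003]]
contact_force: [-0.4, 0.2, -0.4]
finger_gap: 0.0425
```

```bash
cat > chk.py <<'E'
from h import *
from seat import S
import sys
L=int(sys.argv[1]); n=sys.argv[2]; st()
d=cap(n,'chk%d%s.png'%(L,n)); fish=n=='wrist'
ms=manip.masks_of(n,'bar%d'%L); p0=S[L]
q0=proj([bal(p0,L)[0],bal(p0,L)[1],.02],d,fish)[0]
ms.sort(key=lambda r:np.hypot(*(np.argwhere(r['pixels']).mean(0)[::-1]-q0)))
m=ms[0]['pixels']; print('mask centre',np.argwhere(m).mean(0)[::-1].round(),'expected',q0.round())
p,e=fitbar(m,[p0[0],p0[1],np.radians(p0[2])],L/1000,d,fish,z0=.012)
print('placed',p[:2].round(4),np.degrees(p[2]).round(2),'err',round(e,3),'target',p0)
f=cv2.cvtColor(d['frame'],cv2.COLOR_RGB2BGR)
c=q0.astype(int); h=110; y0=max(0,c[1]-h);x0=max(0,c[0]-150); cv2.imwrite('pics/chk%d%sc.png'%(L,n),cv2.resize(f[y0:y0+2*h,x0:x0+300],None,fx=2.5,fy=2.5))
E
python3 chk.py 185 wrist
```

```text
t 11.55 tcp [ 0.4956 -0.1126  0.1357] yaw -86.89 down [ 0.0035 -0.0011 -1.    ] F [-0.4  0.2 -0.4] M [-0.03  0.01  0.02] gap 0.0425 q [-17.  -9.  96.  -0.  93.  70.]
mask centre [318. 227.] expected [318. 240.]
placed [ 0.5611 -0.1082] 3.16 err 0.019 target (0.5607, -0.1087, 3.07)
```

View pics/chk185wristc.png

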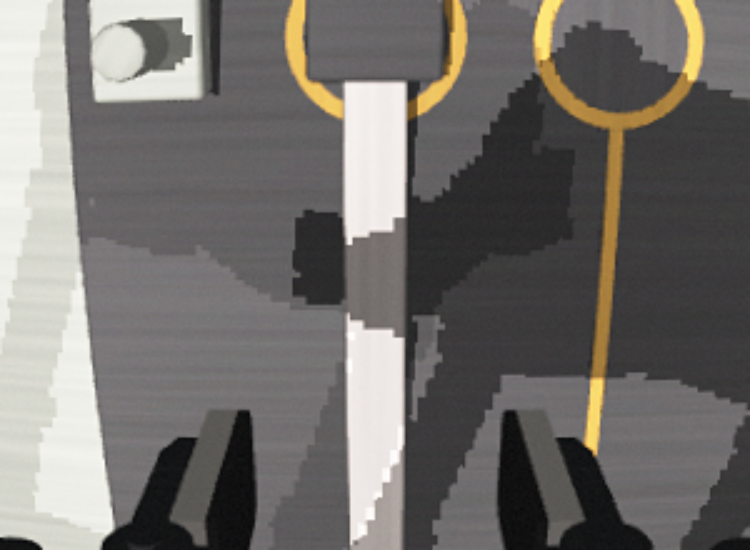

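Bar185 sits within 1 mm and 0.1° of the seat: the head is in the ring and the shank covers the line. Next is bar160.

Run:
```python
from h import *
b=bal((.5353,.2926,-1.95),160); move((*b,.13),-91.95)
```

```text
to [0.4813 0.2944 0.13  ] slide [  0.31 -40.68  -0.91] twist [5.05 0.07 0.02]
```

Request:
play_rows:
  slide:
    - [0, -4, 0]
    - [0, -9, 0]
    - [0, -14, 0]
    - [0, -19, 0]
    - [0, -24, -0.9]
    - [0, -29, -0.9]
    - [0, -34, -0.9]
    - [0, -38, -0.9]
    - [0, -40.7, -0.9]
    - [0, -40.7, -0.9]
    - [0, -40.7, -0.9]
  twist:
    - [0, 0, 0]
    - [0, 0, 0]
    - [2, 0, 0]
    - [4, 0, 0]
    - [5, 0, 0]
    - [5, 0, 0]
    - [5, 0, 0]
    - [5, 0, 0]
    - [5, 0, 0]
    - [5, 0, 0]
    - [5, 0, 0]
  jaw: [0.45, 0.45, 0.45, 0.45, 0.45, 0.45, 0.45, 0.45, 0.45, 0.45, 0.45]

```text
t: 12.75
tcp_pos: [0.4809, 0.2943, 0.1319]
ee_rot: [[-0.003, -0.032, -0.999], [-0.002, -0.999, 0.032], [-1.0, 0.002, 0.003]]
contact_force: [0.5, -0.7, 0.4]
finger_gap: 0.0473
```

```bash
cat >> m3.py <<'E'
a=np.degrees(p[2]); b=bal((p[0],p[1],a),L)
st(); move((*b,.022),a-90)
E
python3 m3.py 160 "(.5353,.2926,-1.95)" w160.png
```

```text
t 12.75 tcp [0.4809 0.2943 0.1319] yaw -91.82 down [-0.0026 -0.002  -1.    ] F [ 0.5 -0.7  0.4] M [0.   0.07 0.  ] gap 0.0473 q [ 28.   0.  88.  -0.  92. 120.]
expect [318. 234.]
0.82 [318. 227.] 5923
0.74 [572. 210.] 3586
0.71 [429. 173.] 6186
wrist fit [0.5344 0.2925] -2.2 err 0.029
t 12.85 tcp [0.4815 0.2933 0.1327] yaw -91.95 down [-0.0014 -0.0013 -1.    ] F [-0.1 -0.8 -0.2] M [-0.04  0.   -0.06] gap 0.0471 q [ 28.   0.  88.  -0.  92. 120.]
to [0.4804 0.2946 0.022 ] slide [11.07 -0.14  0.1 ] twist [ 0.25  0.08 -0.08]
```

View pics/fit_w160.png

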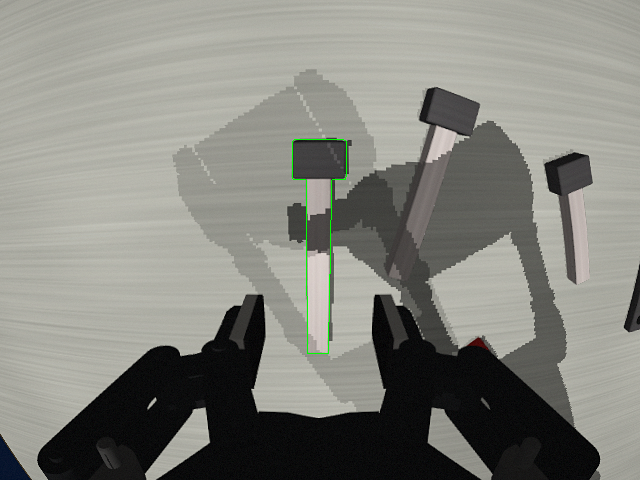

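Request:
play_rows:
  slide:
    - [3, -0.05, 0]
    - [7, -0.05, 0.05]
    - [10, -0.05, 0.05]
    - [10.8, -0.05, 0.05]
    - [10.8, -0.05, 0.05]
    - [10.8, -0.05, 0.05]
    - [10.8, -0.05, 0.05]
  twist:
    - [0, 0, 0]
    - [0.2, 0, 0]
    - [0.2, 0, 0]
    - [0.2, 0, 0]
    - [0.2, 0, 0]
    - [0.2, 0, 0]
    - [0.2, 0, 0]
  jaw: [0.45, 0.45, 0.45, 0.45, 0.45, 0.45, 0.45]

```text
t: 13.55
tcp_pos: [0.4826, 0.2955, 0.0283]
ee_rot: [[0.004, -0.037, -0.999], [0.002, -0.999, 0.037], [-1.0, -0.002, -0.004]]
contact_force: [-0.2, -1.0, -0.0]
finger_gap: 0.0467
```

Run:
```python
from h import *
st();move((.4808,.2944,.022),-92.1)
```

```text
t 13.55 tcp [0.4826 0.2955 0.0283] yaw -92.12 down [ 0.0036  0.0019 -1.    ] F [-0.2 -1.  -0. ] M [ 0.06  0.02 -0.03] gap 0.0467 q [ 28.   4.  95.  -0.  81. 120.]
to [0.4808 0.2944 0.022 ] slide [0.63 0.11 0.18] twist [-0.02 -0.2   0.12]
```

Request:
play_rows:
  slide:
    - [0.4, 0, 0.05]
    - [0.4, 0, 0.05]
    - [0.4, 0, 0.05]
    - [0.4, 0, 0.05]
  twist:
    - [0, 0, 0]
    - [0, 0, 0]
    - [0, 0, 0]
    - [0, 0, 0]
  jaw: [0.45, 0.45, 0.5, 0.55]

```text
t: 13.95
tcp_pos: [0.4807, 0.2952, 0.0218]
ee_rot: [[0.0, -0.036, -0.999], [0.0, -0.999, 0.036], [-1.0, -0.0, -0.0]]
contact_force: [-0.6, -0.1, 0.1]
finger_gap: 0.0385
```

Run:
```python
from h import *
st();move((.4808,.2944,.022),-92.1)
```

```text
t 13.95 tcp [0.4807 0.2952 0.0218] yaw -92.08 down [ 1.e-04  1.e-04 -1.e+00] F [-0.6 -0.1  0.1] M [-0.04 -0.    0.03] gap 0.0385 q [ 28.   4.  95.   0.  81. 120.]
to [0.4808 0.2944 0.022 ] slide [-0.02  0.08 -0.01] twist [ 0.02 -0.01  0.01]
```

Request:
play_rows:
  slide:
    - [0, 0.08, 0]
    - [0, 0.08, 0]
    - [0, 0.08, 0]
    - [0, 0.08, 0]
    - [0, 0.08, 0]
    - [0, 0.08, 0]
    - [0, 0.08, 0]
    - [-0.5, 0.08, 0]
    - [-1.5, 0.08, 0]
    - [-3, 0.08, 0]
    - [-6, 0.08, 0]
    - [-9, 0.08, 0]
  twist:
    - [0, 0, 0]
    - [0, 0, 0]
    - [0, 0, 0]
    - [0, 0, 0]
    - [0, 0, 0]
    - [0, 0, 0]
    - [0, 0, 0]
    - [0, 0, 0]
    - [0, 0, 0]
    - [0, 0, 0]
    - [0, 0, 0]
    - [0, 0, 0]
  jaw: [0.65, 0.75, 0.85, 0.95, 1, 1, 1, 1, 1, 1, 1, 1]

```text
t: 15.15
tcp_pos: [0.4802, 0.2941, 0.1128]
ee_rot: [[-0.001, -0.036, -0.999], [-0.001, -0.999, 0.036], [-1.0, 0.001, 0.001]]
contact_force: [1.3, 0.9, -4.5]
finger_gap: 0.0136
```

Request:
play_rows:
  slide:
    - [-1.5, 0, 0]
    - [-2, 0, 0]
    - [-2, 0, 0]
    - [-2, 0, 0]
  twist:
    - [0, 0, 0]
    - [0, 0, 0]
    - [0, 0, 0]
    - [0, 0, 0]
  jaw: [1, 1, 1, 1]

```text
t: 15.55
tcp_pos: [0.48, 0.2939, 0.1299]
ee_rot: [[-0.003, -0.037, -0.999], [-0.001, -0.999, 0.037], [-1.0, 0.001, 0.002]]
contact_force: [0.4, -0.2, -5.8]
finger_gap: 0.0135
```

Run:
```python
from h import *
from seat import S
st(); d=cap('wrist','w6.png'); b=bal(S[160],160); move((*b,.13),-86.93); move((*b,.06),-86.93)
```

```text
t 15.55 tcp [0.48   0.2939 0.1299] yaw -92.09 down [-0.0025 -0.0013 -1.    ] F [ 0.4 -0.2 -5.8] M [-0.08  0.01  0.02] gap 0.0135 q [ 28.   0.  88.   0.  92. 120.]
to [ 0.5103 -0.1773  0.13  ] slide [ 2.000e-02  4.697e+01 -4.760e+00] twist [-5.16  0.17 -0.09]
to [ 0.5103 -0.1773  0.06  ] slide [ 7.02 46.96 -4.78] twist [-5.16  0.17 -0.09]
```

View pics/w6.png

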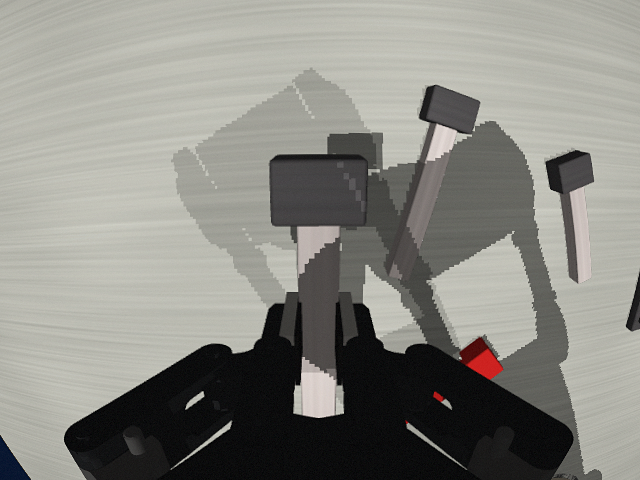

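Request:
play_rows:
  slide:
    - [0, 2, 0]
    - [0, 5.5, -0.5]
    - [0, 10, -1]
    - [0, 14.5, -1.5]
    - [0, 19, -2]
    - [0, 23.5, -2.5]
    - [0, 28, -3]
    - [0, 32.5, -3.5]
    - [0, 37, -4]
    - [0, 41.5, -4.5]
    - [0, 45, -4.7]
    - [0, 47, -4.7]
  twist:
    - [0, 0, 0]
    - [-0.5, 0, 0]
    - [-1, 0, 0]
    - [-1.5, 0, 0]
    - [-2, 0, 0]
    - [-2.5, 0, 0]
    - [-3, 0, 0]
    - [-3.5, 0, 0]
    - [-4, 0, 0]
    - [-4.6, 0, 0]
    - [-5.2, 0, 0]
    - [-5.2, 0, 0]
  jaw: [1, 1, 1, 1, 1, 1, 1, 1, 1, 1, 1, 1]

```text
t: 16.8
tcp_pos: [0.5095, -0.1799, 0.1298]
ee_rot: [[-0.003, 0.052, -0.999], [0.0, -0.999, -0.052], [-1.0, -0.0, 0.003]]
contact_force: [-0.0, 0.5, -4.2]
finger_gap: 0.0131
```

Request:
play_rows:
  slide:
    - [2, 0, 0]
    - [5, 0, 0]
    - [7.5, 0, 0]
    - [8.5, 0, 0]
    - [8.8, 0, 0]
    - [8.8, 0, 0]
    - [8.8, 0, 0]
    - [8.8, 0, 0]
  twist:
    - [0, 0, 0]
    - [0, 0, 0]
    - [0, 0, 0]
    - [0, 0, 0]
    - [0, 0, 0]
    - [0, 0, 0]
    - [0, 0, 0]
    - [0, 0, 0]
  jaw: [1, 1, 1, 1, 1, 1, 1, 1]

```text
t: 17.6
tcp_pos: [0.5114, -0.1774, 0.0454]
ee_rot: [[0.003, 0.054, -0.999], [-0.001, -0.999, -0.054], [-1.0, 0.001, -0.002]]
contact_force: [0.3, -0.6, -4.2]
finger_gap: 0.0136
```

```bash
cat > pre.py <<'E'
from h import *
from seat import S
import sys
L=int(sys.argv[1])
st(); b=bal(S[L],L); d=cap('wrist','pre%d.png'%L); 
f=cv2.cvtColor(d['frame'],cv2.COLOR_RGB2BGR); cv2.imwrite('pics/pre%dc.png'%L,cv2.resize(f[90:300,180:480],None,fx=2.5,fy=2.5))
st();move((*b,.034),S[L][2]-90)
E
python3 pre.py 160
```

```text
t 17.6 tcp [ 0.5114 -0.1774  0.0454] yaw -86.88 down [ 0.0026 -0.0011 -1.    ] F [ 0.3 -0.6 -4.2] M [ 0.02 -0.    0.02] gap 0.0136 q [-23.  -1.  97.  -0.  83.  64.]
t 17.65 tcp [ 0.5112 -0.1774  0.0452] yaw -86.88 down [ 0.0022 -0.001  -1.    ] F [-0.2  0.2 -3.6] M [-0.01 -0.07  0.06] gap 0.0133 q [-23.  -1.  97.  -0.  83.  64.]
to [ 0.5103 -0.1773  0.034 ] slide [ 1.12 -0.02  0.1 ] twist [ 0.05 -0.12 -0.06]
```

View pics/pre160c.png

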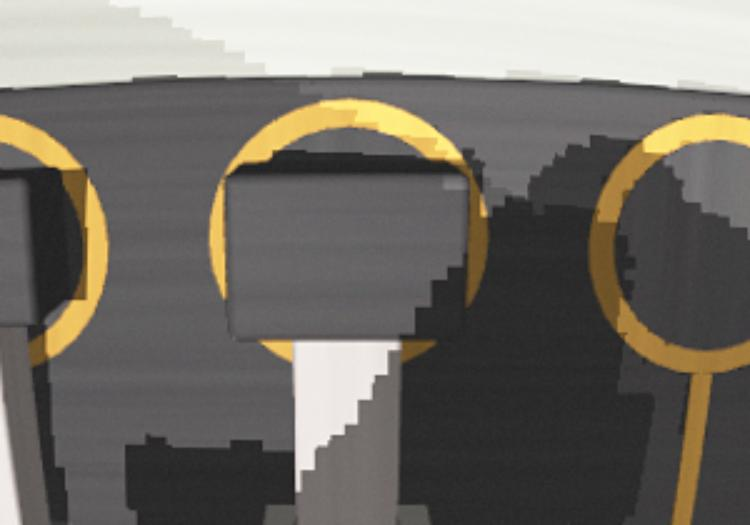

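Request:
play_rows:
  slide:
    - [0.3, 0, 0]
    - [0.5, 0, 0]
    - [0.6, 0, 0]
    - [0.6, 0, 0]
    - [0.6, 0, 0]
    - [0.6, 0, 0]
    - [0.6, 0, 0]
  twist:
    - [0, 0, 0]
    - [0, 0, 0]
    - [0, 0, 0]
    - [0, 0, 0]
    - [0, 0, 0]
    - [0, 0, 0]
    - [0, 0, 0]
  jaw: [1, 1, 1, 1, 1, 1, 1]

```text
t: 18.35
tcp_pos: [0.5105, -0.1771, 0.0378]
ee_rot: [[0.0, 0.054, -0.999], [-0.0, -0.999, -0.054], [-1.0, 0.0, -0.0]]
contact_force: [0.1, -0.5, -4.7]
finger_gap: 0.0137
```

```bash
python3 pre.py 160
```

```text
t 18.35 tcp [ 0.5105 -0.1771  0.0378] yaw -86.89 down [ 2.e-04 -1.e-04 -1.e+00] F [ 0.1 -0.5 -4.7] M [-0.01  0.02 -0.01] gap 0.0137 q [-23.  -0.  98.   0.  82.  64.]
t 18.4 tcp [ 0.5105 -0.1772  0.0378] yaw -86.89 down [ 1.e-04 -0.e+00 -1.e+00] F [-0.6 -0.2 -4.3] M [0.04 0.03 0.01] gap 0.0136 q [-23.  -0.  98.   0.  82.  64.]
to [ 0.5103 -0.1773  0.034 ] slide [0.38 0.01 0.02] twist [ 0.04 -0.01 -0.  ]
```

View pics/pre160c.png

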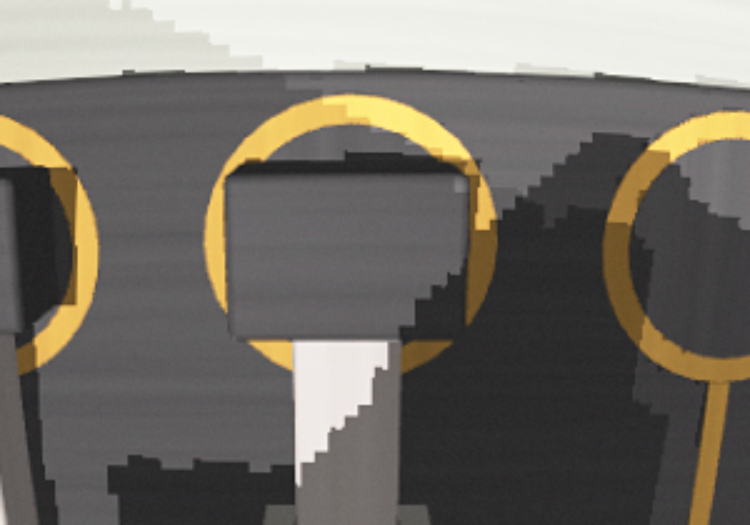

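Request:
play_rows:
  slide:
    - [0.15, 0.02, 0.02]
    - [0.3, 0.02, 0.02]
    - [0.36, 0.02, 0.02]
    - [0.38, 0.02, 0.02]
    - [0.38, 0.02, 0.02]
    - [0.38, 0.02, 0.02]
  twist:
    - [0, 0, 0]
    - [0, 0, 0]
    - [0, 0, 0]
    - [0, 0, 0]
    - [0, 0, 0]
    - [0, 0, 0]
  jaw: [1, 1, 1, 1, 1, 1]

```text
t: 19.0
tcp_pos: [0.5103, -0.1774, 0.034]
ee_rot: [[0.0, 0.054, -0.999], [-0.0, -0.999, -0.054], [-1.0, 0.0, -0.0]]
contact_force: [-0.9, 0.4, -2.2]
finger_gap: 0.0135
```

Request:
play_rows:
  slide:
    - [0.04, 0, 0]
    - [0.05, 0, 0]
    - [0.05, 0, 0]
  twist:
    - [0, 0, 0]
    - [0, 0, 0]
    - [0, 0, 0]
  jaw: [1, 1, 1]

```text
t: 19.3
tcp_pos: [0.5103, -0.1774, 0.034]
ee_rot: [[0.0, 0.054, -0.999], [-0.0, -0.999, -0.054], [-1.0, 0.0, -0.0]]
contact_force: [-4.2, 2.0, 3.5]
finger_gap: 0.0134
```

Run:
```python
from h import *
st()
```

```text
t 19.3 tcp [ 0.5103 -0.1774  0.034 ] yaw -86.89 down [ 1.e-04 -1.e-04 -1.e+00] F [-4.2  2.   3.5] M [0.22 0.79 0.01] gap 0.0134 q [-23.  -0.  98.  -0.  82.  64.]
```

Seated: contact force is +3.5 N. Releasing.

Request:
play_rows:
  slide:
    - [0, 0, 0]
    - [0, 0, 0]
    - [0, 0, 0]
    - [0, 0, 0]
    - [0, 0, 0]
    - [0, 0, 0]
    - [-1, 0, 0]
    - [-3, 0, 0]
    - [-6, 0, 0]
    - [-9.6, 0, 0]
    - [-9.6, 0, 0]
    - [-9.6, 0, 0]
  twist:
    - [0, 0, 0]
    - [0, 0, 0]
    - [0, 0, 0]
    - [0, 0, 0]
    - [0, 0, 0]
    - [0, 0, 0]
    - [0, 0, 0]
    - [0, 0, 0]
    - [0, 0, 0]
    - [0, 0, 0]
    - [0, 0, 0]
    - [0, 0, 0]
  jaw: [0.8, 0.75, 0.7, 0.65, 0.6, 0.58, 0.55, 0.5, 0.5, 0.5, 0.5, 0.5]

```text
t: 20.5
tcp_pos: [0.511, -0.1776, 0.1314]
ee_rot: [[0.003, 0.054, -0.999], [-0.001, -0.999, -0.054], [-1.0, 0.002, -0.003]]
contact_force: [-0.2, -0.2, -0.3]
finger_gap: 0.0426
```

```bash
python3 chk.py 160 wrist
python3 - <<'E'
from h import *
b=bal((.5667,.2037,-16.5),135); move((*b,.13),-106.5)
E
```

```text
t 20.5 tcp [ 0.511  -0.1776  0.1314] yaw -86.89 down [ 0.0032 -0.0013 -1.    ] F [-0.2 -0.2 -0.3] M [ 0.02 -0.    0.05] gap 0.0426 q [-23.  -4.  91.   0.  92.  64.]
mask centre [318. 232.] expected [318. 242.]
placed [ 0.5637 -0.1742] 3.02 err 0.04 target (0.5642, -0.1744, 3.07)
to [0.5255 0.2159 0.13  ] slide [ -0.12 -39.17  -3.69] twist [19.61  0.07  0.02]
```

View pics/chk160wrist.png

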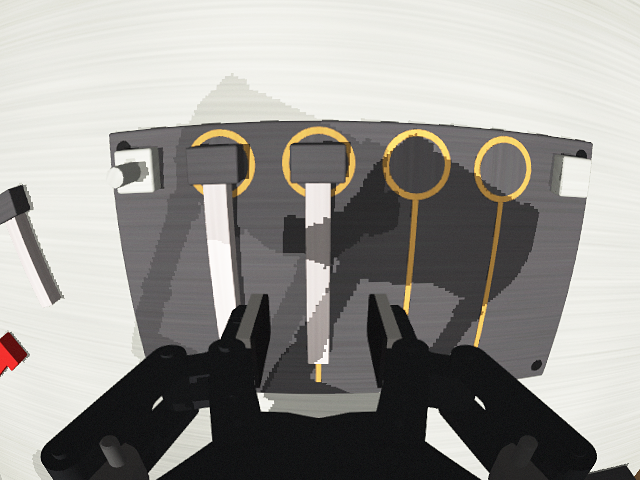

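Bars 185 and 160 are both in their rings, heads at (217,163) and (319,161). Now bar135.

Request:
play_rows:
  slide:
    - [0, -4, 0]
    - [0, -9, 0]
    - [0, -14, -0.5]
    - [0, -19, -1]
    - [0, -24, -1.5]
    - [0, -29, -2.5]
    - [0, -34, -3.5]
    - [0, -37.5, -3.7]
    - [0, -39.2, -3.7]
    - [0, -39.2, -3.7]
    - [0, -39.2, -3.7]
    - [0, -39.2, -3.7]
  twist:
    - [1, 0, 0]
    - [3, 0, 0]
    - [5, 0, 0]
    - [8, 0, 0]
    - [11, 0, 0]
    - [14, 0, 0]
    - [17, 0, 0]
    - [19.6, 0, 0]
    - [19.6, 0, 0]
    - [19.6, 0, 0]
    - [19.6, 0, 0]
    - [19.6, 0, 0]
  jaw: [0.45, 0.45, 0.45, 0.45, 0.45, 0.45, 0.45, 0.45, 0.45, 0.45, 0.45, 0.45]

```text
t: 21.8
tcp_pos: [0.526, 0.2145, 0.129]
ee_rot: [[-0.001, -0.285, -0.959], [-0.001, -0.959, 0.285], [-1.0, 0.001, 0.0]]
contact_force: [0.2, -0.6, 0.6]
finger_gap: 0.0468
```

```bash
python3 m3.py 135 "(.5667,.2037,-16.5)" w135.png
```

```text
t 21.8 tcp [0.526  0.2145 0.129 ] yaw -106.56 down [-7.e-04 -9.e-04 -1.e+00] F [ 0.2 -0.6  0.6] M [-0.03 -0.02  0.05] gap 0.0468 q [ 19.   1.  87.  -0.  92. 125.]
expect [317. 237.]
0.86 [317. 232.] 5407
0.86 [492. 222.] 4093
wrist fit [0.566  0.2035] -16.65 err 0.021
t 21.9 tcp [0.5262 0.2146 0.1294] yaw -106.59 down [ 0.e+00 -3.e-04 -1.e+00] F [0.1 0.3 0.2] M [-0.02  0.02 -0.  ] gap 0.0469 q [ 19.   1.  87.  -0.  92. 125.]
to [0.5248 0.2158 0.022 ] slide [10.74 -0.08  0.17] twist [ 0.06 -0.01 -0.02]
```

View pics/fit_w135.png

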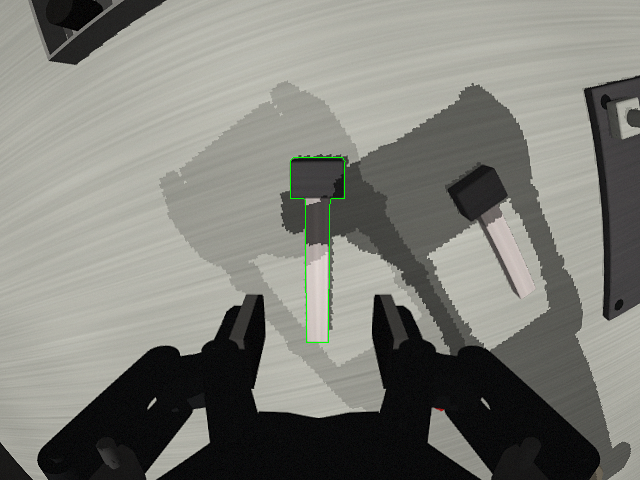

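The wrist picture shows bar135 (grey, not the red one) at (317,178)–(317,342); three views agree.

Request:
play_rows:
  slide:
    - [3, -0.05, 0.05]
    - [7, -0.05, 0.1]
    - [10, -0.05, 0.15]
    - [10.6, -0.05, 0.15]
    - [10.7, -0.05, 0.15]
    - [10.7, -0.05, 0.15]
    - [10.7, -0.05, 0.15]
    - [10.7, -0.05, 0.15]
    - [10.7, -0.05, 0.15]
  twist:
    - [0, 0, 0]
    - [0, 0, 0]
    - [0, 0, 0]
    - [0, 0, 0]
    - [0, 0, 0]
    - [0, 0, 0]
    - [0, 0, 0]
    - [0, 0, 0]
    - [0, 0, 0]
  jaw: [0.45, 0.45, 0.45, 0.45, 0.45, 0.45, 0.45, 0.5, 0.55]

```text
t: 22.8
tcp_pos: [0.5253, 0.2172, 0.0236]
ee_rot: [[0.002, -0.284, -0.959], [0.001, -0.959, 0.284], [-1.0, -0.001, -0.002]]
contact_force: [0.6, -0.4, 0.1]
finger_gap: 0.0384
```

Run:
```python
from h import *
st();move((*bal((.5663,.2036,-16.6),135),.022),-106.6)
```

```text
t 22.8 tcp [0.5253 0.2172 0.0236] yaw -106.49 down [ 1.8e-03  6.0e-04 -1.0e+00] F [ 0.6 -0.4  0.1] M [-0.06 -0.02  0.01] gap 0.0384 q [ 19.   5.  94.   0.  81. 126.]
to [0.5251 0.2159 0.022 ] slide [ 0.16  0.13 -0.02] twist [ 0.11 -0.09  0.06]
```

Request:
play_rows:
  slide:
    - [0.05, 0.1, 0]
    - [0.05, 0.1, 0]
    - [0.05, 0.1, 0]
    - [0.05, 0.1, 0]
    - [0.05, 0.1, 0]
    - [0.05, 0.1, 0]
    - [0.05, 0.1, 0]
    - [-0.5, 0.1, 0]
    - [-1.5, 0.1, 0]
    - [-3, 0.1, 0]
    - [-6, 0.1, 0]
    - [-9, 0.1, 0]
  twist:
    - [0, 0, 0]
    - [0, 0, 0]
    - [0, 0, 0]
    - [0, 0, 0]
    - [0, 0, 0]
    - [0, 0, 0]
    - [0, 0, 0]
    - [0, 0, 0]
    - [0, 0, 0]
    - [0, 0, 0]
    - [0, 0, 0]
    - [0, 0, 0]
  jaw: [0.65, 0.75, 0.85, 0.95, 1, 1, 1, 1, 1, 1, 1, 1]

```text
t: 24.0
tcp_pos: [0.524, 0.2159, 0.1135]
ee_rot: [[-0.001, -0.284, -0.959], [-0.0, -0.959, 0.284], [-1.0, 0.001, 0.001]]
contact_force: [-0.0, -0.0, -3.4]
finger_gap: 0.0133
```

Request:
play_rows:
  slide:
    - [-1.3, 0, 0]
    - [-1.8, 0, 0]
    - [-1.8, 0, 0]
    - [-1.8, 0, 0]
  twist:
    - [0, 0, 0]
    - [0, 0, 0]
    - [0, 0, 0]
    - [0, 0, 0]
  jaw: [1, 1, 1, 1]

```text
t: 24.4
tcp_pos: [0.5237, 0.2158, 0.1285]
ee_rot: [[-0.003, -0.284, -0.959], [-0.001, -0.959, 0.284], [-1.0, 0.002, 0.002]]
contact_force: [0.3, 0.1, -4.0]
finger_gap: 0.0134
```

Run:
```python
from h import *
from seat import S
st(); d=cap('wrist','w7.png'); b=bal(S[135],135); move((*b,.13),-86.95); move((*b,.06),-86.95)
```

```text
t 24.4 tcp [0.5237 0.2158 0.1285] yaw -106.49 down [-2.7e-03 -9.0e-04 -1.0e+00] F [ 0.3  0.1 -4. ] M [0.04 0.   0.01] gap 0.0134 q [ 19.   1.  87.   0.  92. 125.]
to [ 0.5247 -0.2428  0.13  ] slide [ -0.12  43.94 -13.12] twist [-19.54   0.17  -0.08]
to [ 0.5247 -0.2428  0.06  ] slide [  6.88  43.92 -13.14] twist [-19.54   0.17  -0.08]
```

View pics/w7.png

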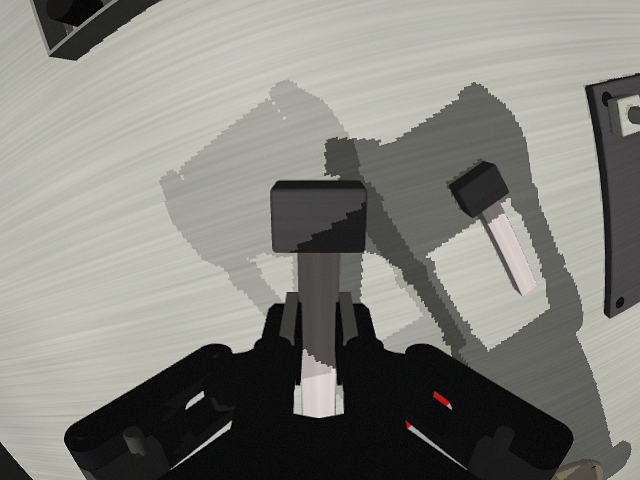

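Request:
play_rows:
  slide:
    - [0, 2, -0.6]
    - [0, 5.5, -1.6]
    - [0, 10, -3]
    - [0, 14.5, -4.3]
    - [0, 19, -5.7]
    - [0, 23.5, -7]
    - [0, 28, -8.4]
    - [0, 32.5, -9.7]
    - [0, 37, -11]
    - [0, 41, -12.2]
    - [0, 43, -13]
    - [0, 43.9, -13.1]
  twist:
    - [0, 0, 0]
    - [-1, 0, 0]
    - [-3, 0, 0]
    - [-5, 0, 0]
    - [-7, 0, 0]
    - [-9, 0, 0]
    - [-11, 0, 0]
    - [-13, 0, 0]
    - [-15, 0, 0]
    - [-17, 0, 0]
    - [-19, 0, 0]
    - [-19.5, 0, 0]
  jaw: [1, 1, 1, 1, 1, 1, 1, 1, 1, 1, 1, 1]

```text
t: 25.65
tcp_pos: [0.5245, -0.2442, 0.1284]
ee_rot: [[-0.003, 0.05, -0.999], [0.001, -0.999, -0.05], [-1.0, -0.001, 0.003]]
contact_force: [-0.1, 0.9, -3.9]
finger_gap: 0.0131
```

Request:
play_rows:
  slide:
    - [2, 0, 0]
    - [5, 0, 0]
    - [7.5, 0, 0]
    - [8.5, 0, 0]
    - [9, 0, 0]
    - [9.2, 0, 0]
    - [9.2, 0, 0]
    - [9.2, 0, 0]
    - [9.2, 0, 0]
    - [9.2, 0, 0]
  twist:
    - [0, 0, 0]
    - [0, 0, 0]
    - [0, 0, 0]
    - [0, 0, 0]
    - [0, 0, 0]
    - [0, 0, 0]
    - [0, 0, 0]
    - [0, 0, 0]
    - [0, 0, 0]
    - [0, 0, 0]
  jaw: [1, 1, 1, 1, 1, 1, 1, 1, 1, 1]

```text
t: 26.65
tcp_pos: [0.5257, -0.2423, 0.0392]
ee_rot: [[0.001, 0.052, -0.999], [-0.001, -0.999, -0.052], [-1.0, 0.001, -0.001]]
contact_force: [-0.2, -0.4, -5.3]
finger_gap: 0.0133
```

```bash
python3 pre.py 135
```

```text
t 26.65 tcp [ 0.5257 -0.2423  0.0392] yaw -86.99 down [ 1.1e-03 -6.0e-04 -1.0e+00] F [-0.2 -0.4 -5.3] M [ 0.04 -0.03  0.02] gap 0.0133 q [-28.   6.  92.  -0.  83.  59.]
t 26.7 tcp [ 0.5256 -0.2423  0.039 ] yaw -86.99 down [ 8.e-04 -4.e-04 -1.e+00] F [-0.  -0.3 -3.5] M [ 0.02 -0.01 -0.  ] gap 0.013 q [-28.   6.  92.  -0.  83.  59.]
to [ 0.5247 -0.2428  0.034 ] slide [0.5  0.05 0.1 ] twist [-0.04 -0.04 -0.03]
```

View pics/pre135c.png

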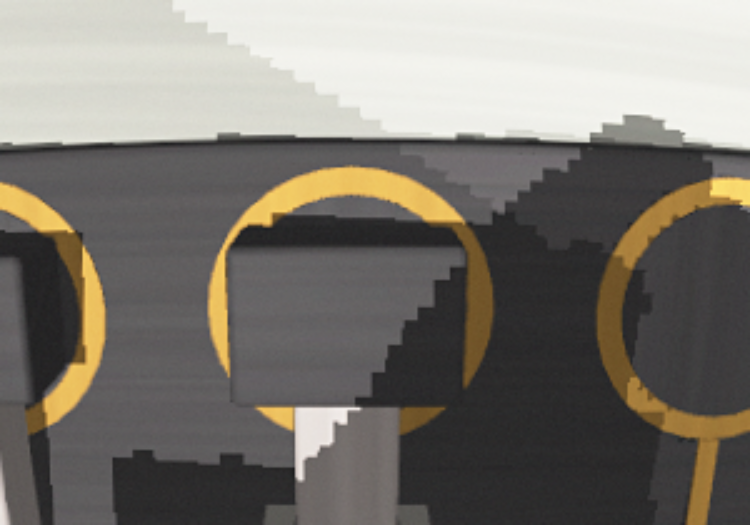

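Request:
play_rows:
  slide:
    - [0.2, 0.05, 0.05]
    - [0.35, 0.05, 0.07]
    - [0.42, 0.05, 0.07]
    - [0.45, 0.05, 0.07]
    - [0.45, 0.05, 0.07]
    - [0.45, 0.05, 0.07]
    - [0.45, 0.05, 0.07]
  twist:
    - [0, 0, 0]
    - [0, 0, 0]
    - [0, 0, 0]
    - [0, 0, 0]
    - [0, 0, 0]
    - [0, 0, 0]
    - [0, 0, 0]
  jaw: [1, 1, 1, 1, 1, 1, 1]

```text
t: 27.4
tcp_pos: [0.5247, -0.2427, 0.0342]
ee_rot: [[0.0, 0.052, -0.999], [-0.0, -0.999, -0.052], [-1.0, 0.0, -0.0]]
contact_force: [-3.2, 1.2, 0.4]
finger_gap: 0.0134
```

Run:
```python
from h import *
st()
```

```text
t 27.4 tcp [ 0.5247 -0.2427  0.0342] yaw -86.99 down [ 1.e-04 -2.e-04 -1.e+00] F [-3.2  1.2  0.4] M [0.18 0.5  0.02] gap 0.0134 q [-28.   6.  92.  -0.  82.  59.]
```

Contact made. Releasing.

Request:
play_rows:
  slide:
    - [0.03, 0, 0]
    - [0.03, 0, 0]
    - [0.03, 0, 0]
    - [0.03, 0, 0]
    - [0.03, 0, 0]
    - [0, 0, 0]
    - [-1, 0, 0]
    - [-3, 0, 0]
    - [-6, 0, 0]
    - [-9.6, 0, 0]
    - [-9.6, 0, 0]
    - [-9.6, 0, 0]
  twist:
    - [0, 0, 0]
    - [0, 0, 0]
    - [0, 0, 0]
    - [0, 0, 0]
    - [0, 0, 0]
    - [0, 0, 0]
    - [0, 0, 0]
    - [0, 0, 0]
    - [0, 0, 0]
    - [0, 0, 0]
    - [0, 0, 0]
    - [0, 0, 0]
  jaw: [0.8, 0.75, 0.7, 0.65, 0.6, 0.58, 0.55, 0.5, 0.5, 0.5, 0.5, 0.5]

```text
t: 28.6
tcp_pos: [0.5254, -0.243, 0.1321]
ee_rot: [[0.003, 0.053, -0.999], [-0.002, -0.999, -0.053], [-1.0, 0.002, -0.003]]
contact_force: [0.2, 0.3, -0.6]
finger_gap: 0.0424
```

```bash
python3 chk.py 135 wrist
python3 - <<'E'
from h import *
b=bal((.5264,.0975,18.9),110); move((*b,.13),-71.1)
E
```

```text
t 28.6 tcp [ 0.5254 -0.243   0.1321] yaw -86.99 down [ 0.0032 -0.0017 -1.    ] F [ 0.2  0.3 -0.6] M [-0.01  0.03  0.  ] gap 0.0424 q [-28.   2.  86.   0.  92.  59.]
mask centre [219. 227.] expected [318. 242.]
placed [ 0.1861 -0.1609] 119.13 err 0.956 target (0.5676, -0.2405, 3.05)
to [0.4961 0.0871 0.13  ] slide [ -0.06 -33.06   1.08] twist [-15.89   0.06   0.05]
```

View pics/chk135wrist.png

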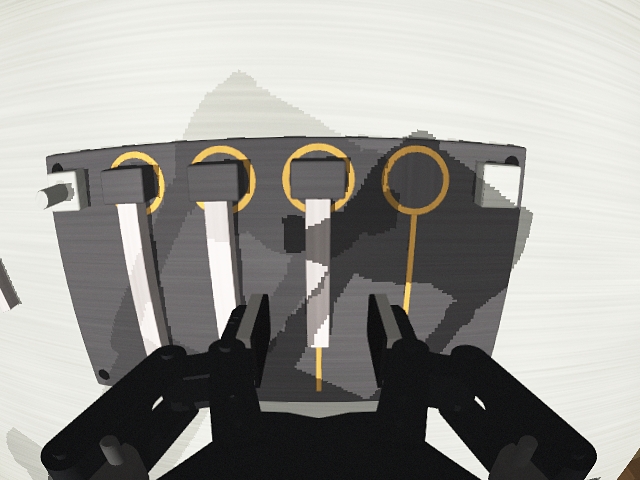

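The network missed bar135 here, so that fit is void. The picture shows its head centred at (319,178) in its ring, and I'll recheck it from the top camera. Next is bar110.

Request:
play_rows:
  slide:
    - [0, -3, 0]
    - [0, -8, 0]
    - [0, -13, 0]
    - [0, -18, 0.5]
    - [0, -23, 1]
    - [0, -28, 1]
    - [0, -31.5, 1]
    - [0, -33, 1]
    - [0, -33, 1]
    - [0, -33, 1]
    - [0, -33, 1]
  twist:
    - [-1, 0, 0]
    - [-3, 0, 0]
    - [-5, 0, 0]
    - [-8, 0, 0]
    - [-11, 0, 0]
    - [-14, 0, 0]
    - [-15.9, 0, 0]
    - [-15.9, 0, 0]
    - [-15.9, 0, 0]
    - [-15.9, 0, 0]
    - [-15.9, 0, 0]
  jaw: [0.45, 0.45, 0.45, 0.45, 0.45, 0.45, 0.45, 0.45, 0.45, 0.45, 0.45]

```text
t: 29.8
tcp_pos: [0.4974, 0.0851, 0.1294]
ee_rot: [[-0.001, 0.322, -0.947], [-0.001, -0.947, -0.322], [-1.0, 0.0, 0.001]]
contact_force: [-0.5, -0.3, -0.3]
finger_gap: 0.0471
```

```bash
python3 m3.py 110 "(.5264,.0975,18.9)" w110.png
```

```text
t 29.8 tcp [0.4974 0.0851 0.1294] yaw -71.2 down [-9.e-04 -7.e-04 -1.e+00] F [-0.5 -0.3 -0.3] M [ 0.   -0.06  0.04] gap 0.0471 q [ 6. -9. 97. -0. 92. 77.]
expect [316. 237.]
0.86 [619. 346.] 1514
0.82 [552. 294.] 4368
0.69 [137. 363.] 1234
0.59 [316. 234.] 4653
0.55 [593. 319.] 3876
wrist fit [0.5261 0.0972] 18.65 err 0.029
t 29.9 tcp [0.4975 0.0851 0.1297] yaw -71.21 down [-4.e-04 -3.e-04 -1.e+00] F [-0.4  0.3 -0.2] M [-0.01 -0.04 -0.02] gap 0.0473 q [ 6. -9. 97. -0. 92. 77.]
to [0.4958 0.087  0.022 ] slide [10.77 -0.24  0.1 ] twist [ 0.13  0.03 -0.01]
```

View pics/fit_w110.png

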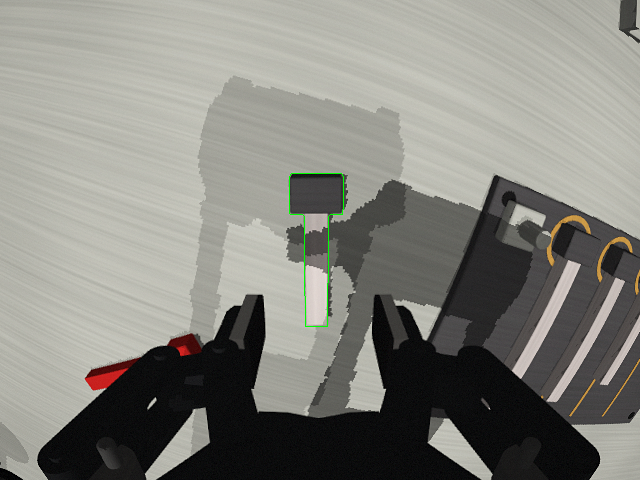

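Bar110 at (316,193)–(316,326), matching the earlier views.

Request:
play_rows:
  slide:
    - [3, -0.1, 0.05]
    - [7, -0.2, 0.08]
    - [10, -0.2, 0.08]
    - [10.6, -0.2, 0.08]
    - [10.75, -0.2, 0.08]
    - [10.75, -0.2, 0.08]
    - [10.75, -0.2, 0.08]
    - [10.75, -0.2, 0.08]
    - [10.75, -0.2, 0.08]
  twist:
    - [0, 0, 0]
    - [0, 0, 0]
    - [0, 0, 0]
    - [0, 0, 0]
    - [0, 0, 0]
    - [0, 0, 0]
    - [0, 0, 0]
    - [0, 0, 0]
    - [0, 0, 0]
  jaw: [0.45, 0.45, 0.45, 0.45, 0.45, 0.45, 0.45, 0.5, 0.55]

```text
t: 30.8
tcp_pos: [0.4966, 0.0881, 0.0235]
ee_rot: [[0.002, 0.324, -0.946], [0.0, -0.946, -0.324], [-1.0, 0.0, -0.002]]
contact_force: [0.4, -0.5, 1.0]
finger_gap: 0.0388
```

Run:
```python
from h import *
st();move((*bal((.5263,.0974,18.8),110),.022),-71.2)
```

```text
t 30.8 tcp [0.4966 0.0881 0.0235] yaw -71.09 down [ 1.9e-03  2.0e-04 -1.0e+00] F [ 0.4 -0.5  1. ] M [-0.02  0.   -0.05] gap 0.0388 q [  6.  -5. 104.  -0.  81.  77.]
to [0.496  0.0871 0.022 ] slide [0.15 0.08 0.09] twist [ 0.11 -0.11 -0.02]
```

Request:
play_rows:
  slide:
    - [0.04, 0.08, 0]
    - [0.04, 0.08, 0]
    - [0.04, 0.08, 0]
    - [0.04, 0.08, 0]
    - [0.04, 0.08, 0]
    - [0.04, 0.08, 0]
    - [0.04, 0.08, 0]
    - [-0.5, 0.08, 0]
    - [-1.5, 0.08, 0]
    - [-3, 0.08, 0]
    - [-6, 0.08, 0]
    - [-9, 0.08, 0]
  twist:
    - [0, 0, 0]
    - [0, 0, 0]
    - [0, 0, 0]
    - [0, 0, 0]
    - [0, 0, 0]
    - [0, 0, 0]
    - [0, 0, 0]
    - [0, 0, 0]
    - [0, 0, 0]
    - [0, 0, 0]
    - [0, 0, 0]
    - [0, 0, 0]
  jaw: [0.65, 0.75, 0.85, 0.95, 1, 1, 1, 1, 1, 1, 1, 1]

```text
t: 32.0
tcp_pos: [0.4958, 0.0873, 0.1136]
ee_rot: [[-0.001, 0.324, -0.946], [0.0, -0.946, -0.324], [-1.0, -0.0, 0.001]]
contact_force: [0.4, 0.2, -2.8]
finger_gap: 0.0135
```

Request:
play_rows:
  slide:
    - [-1.3, 0, 0]
    - [-1.8, 0, 0]
    - [-1.8, 0, 0]
    - [-1.8, 0, 0]
  twist:
    - [0, 0, 0]
    - [0, 0, 0]
    - [0, 0, 0]
    - [0, 0, 0]
  jaw: [1, 1, 1, 1]

```text
t: 32.4
tcp_pos: [0.4955, 0.0872, 0.1287]
ee_rot: [[-0.003, 0.324, -0.946], [-0.0, -0.946, -0.324], [-1.0, -0.001, 0.003]]
contact_force: [-1.2, -0.6, -3.8]
finger_gap: 0.0133
```

Run:
```python
from h import *
from seat import S
st(); d=cap('wrist','w8.png'); b=bal(S[110],110); move((*b,.13),-86.95); move((*b,.06),-86.95)
```

```text
t 32.4 tcp [0.4955 0.0872 0.1287] yaw -71.09 down [-2.6e-03 -2.0e-04 -1.0e+00] F [-1.2 -0.6 -3.8] M [ 0.    0.02 -0.01] gap 0.0133 q [ 6. -9. 97.  0. 92. 77.]
to [ 0.5391 -0.3079  0.13  ] slide [-0.16 38.79  8.67] twist [15.86  0.18  0.02]
to [ 0.5391 -0.3079  0.06  ] slide [ 6.84 38.8   8.65] twist [15.86  0.18  0.02]
```

View pics/w8.png

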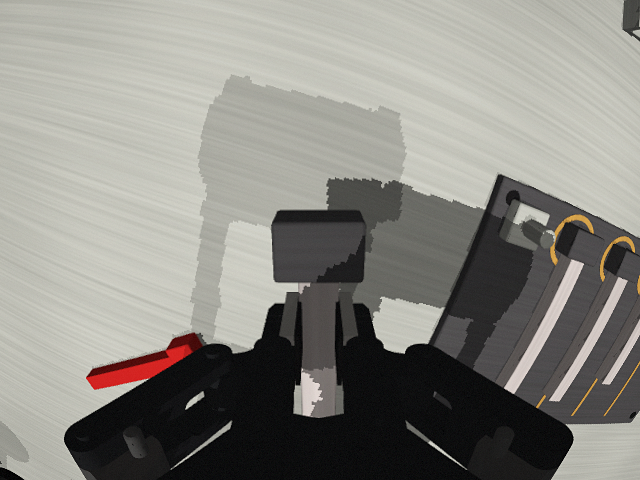

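Request:
play_rows:
  slide:
    - [0, 2, 0.5]
    - [0, 5.5, 1.2]
    - [0, 10, 2.2]
    - [0, 14.5, 3.2]
    - [0, 19, 4.2]
    - [0, 23.5, 5.2]
    - [0, 28, 6.2]
    - [0, 32, 7.2]
    - [0, 35.5, 8]
    - [0, 38, 8.5]
    - [0, 38.8, 8.7]
    - [0, 38.8, 8.7]
  twist:
    - [0, 0, 0]
    - [1, 0, 0]
    - [3, 0, 0]
    - [5, 0, 0]
    - [7, 0, 0]
    - [9, 0, 0]
    - [11, 0, 0]
    - [13, 0, 0]
    - [15, 0, 0]
    - [15.9, 0, 0]
    - [15.9, 0, 0]
    - [15.9, 0, 0]
  jaw: [1, 1, 1, 1, 1, 1, 1, 1, 1, 1, 1, 1]

```text
t: 33.65
tcp_pos: [0.539, -0.3085, 0.1285]
ee_rot: [[-0.003, 0.051, -0.999], [0.002, -0.999, -0.051], [-1.0, -0.002, 0.002]]
contact_force: [-0.5, 0.3, -3.1]
finger_gap: 0.0132
```

Request:
play_rows:
  slide:
    - [2, 0, 0]
    - [5, 0, 0]
    - [7.5, 0, 0]
    - [8.5, 0, 0]
    - [9, 0, 0]
    - [9.2, 0, 0]
    - [9.2, 0, 0]
    - [9.2, 0, 0]
    - [9.2, 0, 0]
    - [9.2, 0, 0]
  twist:
    - [0, 0, 0]
    - [0, 0, 0]
    - [0, 0, 0]
    - [0, 0, 0]
    - [0, 0, 0]
    - [0, 0, 0]
    - [0, 0, 0]
    - [0, 0, 0]
    - [0, 0, 0]
    - [0, 0, 0]
  jaw: [1, 1, 1, 1, 1, 1, 1, 1, 1, 1]

```text
t: 34.65
tcp_pos: [0.54, -0.3082, 0.0391]
ee_rot: [[0.001, 0.052, -0.999], [-0.001, -0.999, -0.052], [-1.0, 0.001, -0.001]]
contact_force: [-0.5, -0.1, -3.1]
finger_gap: 0.0135
```

```bash
python3 pre.py 110
```

```text
t 34.65 tcp [ 0.54   -0.3082  0.0391] yaw -87.0 down [ 9.e-04 -6.e-04 -1.e+00] F [-0.5 -0.1 -3.1] M [-0.04  0.    0.02] gap 0.0135 q [-33.  12.  85.   0.  83.  54.]
t 34.7 tcp [ 0.5399 -0.3082  0.0389] yaw -87.0 down [ 7.e-04 -5.e-04 -1.e+00] F [ 1.   0.  -2.7] M [ 0.04  0.04 -0.01] gap 0.0134 q [-33.  12.  85.  -0.  83.  54.]
to [ 0.5391 -0.3079  0.034 ] slide [ 0.49 -0.03  0.07] twist [-0.05 -0.04 -0.03]
```

View pics/pre110c.png

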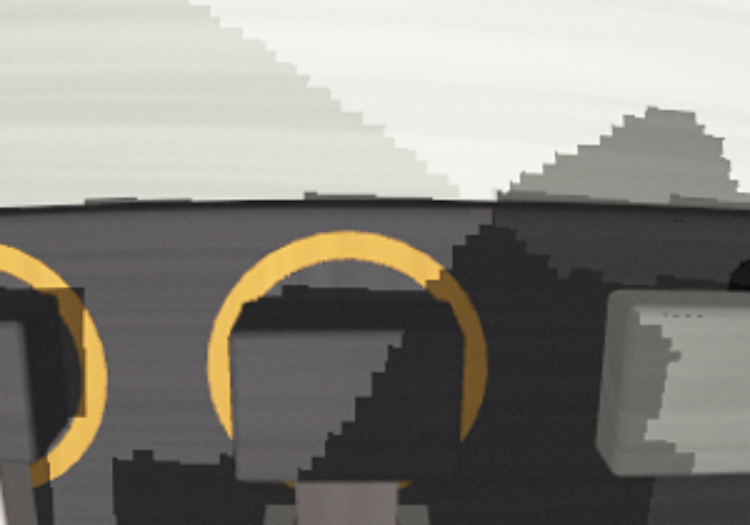

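Request:
play_rows:
  slide:
    - [0.2, 0, 0.04]
    - [0.35, 0, 0.05]
    - [0.42, 0, 0.05]
    - [0.46, 0, 0.05]
    - [0.46, 0, 0.05]
    - [0.46, 0, 0.05]
    - [0.46, 0, 0.05]
  twist:
    - [0, 0, 0]
    - [0, 0, 0]
    - [0, 0, 0]
    - [0, 0, 0]
    - [0, 0, 0]
    - [0, 0, 0]
    - [0, 0, 0]
  jaw: [1, 1, 1, 1, 1, 1, 1]

```text
t: 35.4
tcp_pos: [0.5391, -0.3081, 0.0344]
ee_rot: [[0.0, 0.052, -0.999], [-0.0, -0.999, -0.052], [-1.0, 0.0, -0.0]]
contact_force: [-5.4, 1.8, 5.6]
finger_gap: 0.0135
```

Run:
```python
from h import *
st()
```

```text
t 35.4 tcp [ 0.5391 -0.3081  0.0344] yaw -86.99 down [ 0.e+00 -2.e-04 -1.e+00] F [-5.4  1.8  5.6] M [ 0.34  0.7  -0.07] gap 0.0135 q [-33.  12.  85.  -0.  83.  54.]
```

Request:
play_rows:
  slide:
    - [0, 0, 0]
    - [0, 0, 0]
    - [0, 0, 0]
    - [0, 0, 0]
    - [0, 0, 0]
    - [-0.1, 0, 0]
    - [-1, 0, 0]
    - [-3, 0, 0]
    - [-6, 0, 0]
    - [-10, 0, 0]
    - [-14, 0, 0]
    - [-14, 0, 0]
  twist:
    - [0, 0, 0]
    - [0, 0, 0]
    - [0, 0, 0]
    - [0, 0, 0]
    - [0, 0, 0]
    - [0, 0, 0]
    - [0, 0, 0]
    - [0, 0, 0]
    - [0, 0, 0]
    - [0, 0, 0]
    - [0, 0, 0]
    - [0, 0, 0]
  jaw: [0.8, 0.75, 0.7, 0.65, 0.6, 0.58, 0.55, 0.5, 0.5, 0.5, 0.5, 0.5]

```text
t: 36.6
tcp_pos: [0.5414, -0.3094, 0.1831]
ee_rot: [[0.011, 0.053, -0.999], [-0.007, -0.999, -0.053], [-1.0, 0.008, -0.011]]
contact_force: [0.8, -0.1, 1.1]
finger_gap: 0.0425
```

Request:
play_rows:
  slide:
    - [-3, -5, 0]
    - [-6, -10, 0]
    - [-8, -15, 0]
    - [-8, -20, 0]
    - [-8, -25, 0]
    - [-8, -30, 0]
    - [-8, -35, 0]
    - [-8, -40, 0]
    - [-8, -45, 0]
    - [-8, -48, 0]
    - [-8, -48, 0]
    - [-8, -48, 0]
  twist:
    - [0, 0, 0]
    - [0, 0, 0]
    - [0, 0, 0]
    - [0, 0, 0]
    - [0, 0, 0]
    - [0, 0, 0]
    - [0, 0, 0]
    - [0, 0, 0]
    - [0, 0, 0]
    - [0, 0, 0]
    - [0, 0, 0]
    - [0, 0, 0]
  jaw: [0.5, 0.5, 0.5, 0.5, 0.5, 0.5, 0.5, 0.5, 0.5, 0.5, 0.5, 0.5]

```text
t: 37.8
tcp_pos: [0.5137, 0.1722, 0.254]
ee_rot: [[0.0, 0.055, -0.998], [-0.0, -0.998, -0.055], [-1.0, 0.0, -0.0]]
contact_force: [0.7, 0.1, 0.8]
finger_gap: 0.0428
```

```bash
for L in 185 160 135 110; do python3 chk.py $L top; python3 chk.py $L scene; done
python3 - <<'E'
from h import *
print([(r['p'],r['location']) for r in manip.mark_of('top','oil')])
d=cap('top','end.png'); f=cv2.cvtColor(d['frame'],cv2.COLOR_RGB2BGR); cv2.imwrite('pics/endc.png',cv2.resize(f[210:350,340:540],None,fx=4,fy=4,interpolation=3))
E
```

```text
t 37.8 tcp [0.5137 0.1722 0.254 ] yaw -86.84 down [ 2.e-04 -4.e-04 -1.e+00] F [0.7 0.1 0.8] M [-0.05  0.02 -0.02] gap 0.0428 q [ 15.  -4.  79.  -0. 105. 102.]
mask centre [394. 276.] expected [394. 273.]
placed [ 0.5615 -0.1083] 2.97 err 0.03 target (0.5607, -0.1087, 3.07)
t 37.9 tcp [0.5141 0.1703 0.254 ] yaw -87.04 down [ 3.e-04 -5.e-04 -1.e+00] F [-0.3  0.5  0.6] M [-0.03  0.    0.05] gap 0.0427 q [ 15.  -4.  79.  -0. 105. 102.]
mask centre [283. 201.] expected [284. 201.]
placed [ 0.5594 -0.1085] 3.41 err 0.04 target (0.5607, -0.1087, 3.07)
t 38.0 tcp [0.5143 0.1698 0.254 ] yaw -87.12 down [ 4.e-04 -2.e-04 -1.e+00] F [-0.2  0.6  0.4] M [-0.   -0.    0.01] gap 0.0426 q [ 15.  -4.  79.  -0. 105. 102.]
mask centre [425. 268.] expected [425. 266.]
placed [ 0.5649 -0.1739] 2.88 err 0.052 target (0.5642, -0.1744, 3.07)
t 38.1 tcp [0.5143 0.1699 0.2539] yaw -87.12 down [ 2.e-04 -1.e-04 -1.e+00] F [-0.3 -0.2 -0.2] M [-0.01 -0.    0.01] gap 0.0428 q [ 15.  -4.  79.  -0. 105. 102.]
mask centre [256. 192.] expected [255. 193.]
placed [ 0.5624 -0.1721] 4.86 err 0.087 target (0.5642, -0.1744,
[... 410 characters left out ...]
0426 q [ 15.  -4.  79.   0. 105. 102.]
mask centre [227. 184.] expected [227. 185.]
placed [ 0.5664 -0.2404] 3.96 err 0.061 target (0.5676, -0.2405, 3.05)
t 38.4 tcp [0.5141 0.171  0.2538] yaw -87.02 down [ 1.e-04  0.e+00 -1.e+00] F [ 0.1  0.5 -0.3] M [ 0.05  0.02 -0.01] gap 0.0425 q [ 15.  -4.  79.  -0. 105. 102.]
mask centre [487. 255.] expected [487. 254.]
placed [ 0.5716 -0.3054] 3.21 err 0.055 target (0.5711, -0.3062, 3.05)
t 38.5 tcp [0.514  0.1712 0.2538] yaw -87.0 down [ 0.  0. -1.] F [ 0.3 -0.2  0.4] M [ 0.   -0.04  0.02] gap 0.0428 q [ 15.  -4.  79.   0. 105. 102.]
mask centre [202. 176.] expected [201. 177.]
placed [ 0.5705 -0.3067] 2.05 err 0.037 target (0.5711, -0.3062, 3.05)
[]
```

View pics/endc.png

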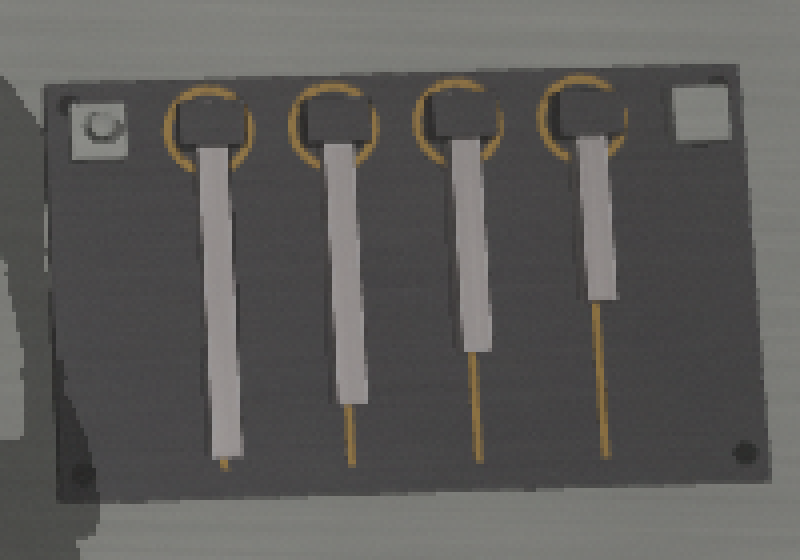

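View pics/chk110scene.png

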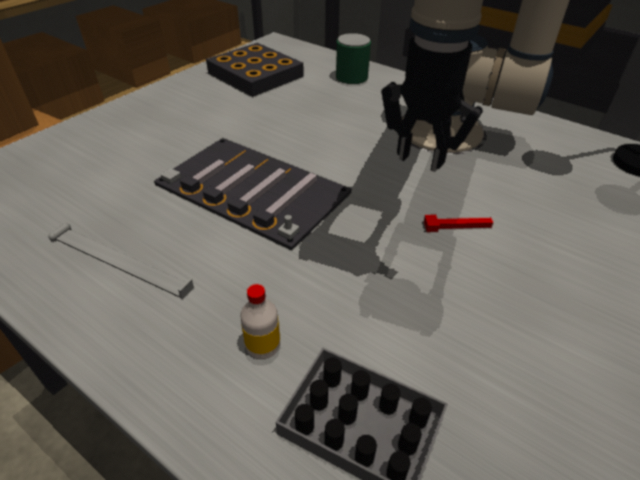

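All four bars lie flat in order with their heads in the rings. The oil bottle at (259,325) and the red bar at (458,222) are where they were at the start.

```bash
python3 -c "
from plant import manip
print(manip.finish_job())"
```

```text
the job is handed in; nothing more can be done
None
```

The four core bars are set out on the plate in order of length and the job is handed in, at about 38.6 s on the robot's clock. bar185 is on seat 1, next to the pinned block, followed by bar160, bar135 and bar110. Each was gripped at its balance point and carried level, with wrist moments of 0.1 N m or less. Each was lowered until the wrist force showed contact, and only then released.

**Position checks:**

| Bar | Wrist camera after release | Top camera at the end | Scene camera at the end |
|---|---|---|---|
| bar185 | 1 mm, 0.1° | 1 mm, 0.1° | 1.3 mm, 0.3° |
| bar160 | 1 mm, 0.1° | 1 mm, 0.2° | 3 mm, 1.8° |
| bar135 | no usable fit | no usable fit | 1.2 mm, 0.9° |
| bar110 | not taken | 1 mm, 0.2° | 0.8 mm, 1.0° |

- **Disagreement on bar160:** I put the 3 mm and 1.8° scene reading down to a rough mask, because the wrist and top fits both disagree with it.
- **bar135:** the network missed it in the wrist and top views, so its position rests on the scene fit and on the pictures, which show its head in its ring.
- **Oil bottle:** the last top-camera search did not report it. In the scene picture it stands at the same pixels as at the start.
- **Red look-alike:** it is also where it was at the start.

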